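Set a drill size code on a thumbwheel selector and enter it

TASK

On the red selector console, set the three thumbwheels to 4, 7, 2, left to right as seen from the robot (yellow, violet and red squares on top), each clicked home. Only then press the green enter key fully down and let it come up again. Be gentle, feeling for each wheel: no more than 15 N on a wheel (or anything but the key) and 25 N on the key, and leave the drill cases, screwdriver and jar where they are.

Things in the scene. Friction and masses are not known exactly. Their poses are not given: they have to be found in the camera images.
- panel (a point): centre of the flat grey top panel of the red console, a fixed box 170 mm (x) by 250 mm (y) by 55 mm high; this point is 55 mm above the bench. x points away from the console's front, y to its left along the row of wheels, z up; three thumbwheels and, to their right, the enter key stand out of the panel
- seat_left (a point): nominal top of the left thumbwheel's crown, over its axle, 16 mm above the panel. The wheels sit loosely in height: the true top lies up to 5 mm above or below this point, differently for each wheel, and must be felt. Each axle is sprung: it yields about 1 mm per 8 N after the first 2 N, and is solid after 4 mm
- seat_middle (a point): the same for the middle thumbwheel, 42 mm to the right (-y) of the left one
- seat_right (a point): the same for the right thumbwheel, 42 mm to the right (-y) of the middle one
- wheel_left (a joint): left thumbwheel, 24 mm wide, 64 mm across, axle along the console's y; only its crown stands out of the panel. Value in rad = digit x 0.628 (36 degrees a digit, 20 mm along the rim); it grows as the crown is dragged to the console's +x (away from the robot). Stops at -0.25 and 5.90. A spring pawl clicks it to the nearest digit when let go; about 2 N along the rim takes it over a click
- wheel_middle (a joint): middle thumbwheel, as the left one. Ten coloured squares round each rim are the digits: 0 black, 1 brown, 2 red, 3 orange, 4 yellow, 5 green, 6 blue, 7 violet, 8 grey, 9 white; the digit set is the square on top of the crown, level with the white index marks on the panel
- wheel_right (a joint): right thumbwheel, as the left one. Each is turned by a fingertip (or the closed fingers) pressed on the crown with roughly 5 to 12 N and drawn along the console's x; the rim is smooth and grippy, friction about 1 against a finger
- enter_top (a point): centre of the top face of the green round enter key, 28 mm across, on a black collar 44 mm across and 12 mm high on the panel, 62 mm to the right of the right wheel; the top stands 22 mm above the panel and 10 mm above the collar
- enter (a joint): travel of the enter key, in m: 0 up, 0.006 fully down; a spring needs about 1.5 N to start and 5 N fully down, and raises it again
- case_blue: blue square drill case, 100 x 19 x 19 mm, lying; a bystander, to be left alone
- case_red: red square drill case, 110 x 19 x 19 mm, lying; a bystander, to be left alone
- case_white: white square drill case, 90 x 19 x 19 mm, lying; a bystander, to be left alone
- case_blue2: blue drill case, 110 x 19 x 19 mm, lying in the red tray; a bystander, to be left alone
- case_blue3: blue drill case, 100 x 19 x 19 mm, lying in the red tray; a bystander, to be left alone
- driver: screwdriver lying on the bench; a bystander, to be left alone
- oil: yellow jar with black cap, 48 mm across, 110 mm tall, standing; a bystander, to be left alone

How it is judged:
On the way, in this order (a step that is already met when the one before it is completed fails the run):
1. all three thumbwheels stand on the code 4, 7, 2 (value of joint wheel_left between 2.393 and 2.633 rad and value of joint wheel_middle between 4.278 and 4.518 rad and value of joint wheel_right between 1.137 and 1.377 rad), for 0.2 s.
2. the enter key is pressed down with the code set (all of step 1 and value of joint enter above 0.0045 m), for 0.02 s.
At the end, for the whole second after the job is handed in: The left, middle and right wheels read 4, 7 and 2 (2.513, 4.398 and 1.257 rad, each within 0.12 rad) and are still; the enter key has been pressed at least 4.5 mm down with the code set and is up again (within 1 mm) (all of step 1 and velocity of joint wheel_left between -0.1 and 0.1 rad/s and velocity of joint wheel_middle between -0.1 and 0.1 rad/s and velocity of joint wheel_right between -0.1 and 0.1 rad/s and value of joint enter below 0.001 m); the robot touches nothing.
It fails at once if the enter key is pressed (over 3 mm) while a wheel is off the code (value of joint enter above 0.003 m and not (value of joint wheel_left between 2.393 and 2.633 rad and value of joint wheel_middle between 4.278 and 4.518 rad and value of joint wheel_right between 1.137 and 1.377 rad)).
It fails at once if the fingers bear on a wheel, or anything but the enter key, with more than 15 N (contact force between the fingers and anything else above 15 N and value of joint enter below 0.001 m).
It fails at once if the fingers bear on anything, the key included, with more than 25 N (contact force between the fingers and anything else above 25 N).
It fails at once if a drill case, the screwdriver or the jar is moved by more than 20 mm (distance of any of case_blue, case_red, case_white, case_blue2, case_blue3, driver, oil from where it was at the start of the episode above 0.02 m).
It also fails if it takes over 61 s, if anything falls off the work surface, if the arm or the gripper's body presses on something with over 40 N, if the wrist force passes 120 N, or if a joint passes its speed limit or range.

ROBOT

A 6-joint arm with a two-finger parallel gripper is mounted at the origin on the work surface. World frame = base frame: x ahead of the robot, y to its left, z up, the work surface at z = 0. Lengths are in m, angles in rad, forces in N, time in s.
With the tool pointing down it reaches from about 0.35 to 0.875 m from the base axis. Payload 4.2 kg.
Tool frame: the origin (TCP) lies midway between the tips of the shut fingers; the grasp point (between the pads) lies 19 mm behind it; x points along the fingers, y is the direction in which the jaws open and shut, and the axes are right-handed (so a half turn about x gives the same grasp; the last joint's range is limited). The gripper opens to 87 mm and grips with 3 to 60 N. Pads are 19 mm wide; open, the fingers measure 117 mm over their backs; the gripper's body (75 mm by 190 mm) begins 51 mm behind the grasp point.
Start: joints at [1.434, 0.385, 0.008, 0, -1.194, -0.259], TCP at [0.241, 0.577, 0.2] pointing down, gripper open.
Joint ranges: [-3.14, 3.14], [-1.21, 2.06], [-1.07, 1.41], [-3.16, 2.05], [-2.99, -0.16], [-3.1, 3.1]. Speed limits (rad/s): [2.79, 2.79, 3.14, 3.14, 3.14, 3.14].

INTERFACE

Orientations are given as [roll, pitch, yaw] about the fixed x, y, z axes, in that order (R = Rz(yaw) Ry(pitch) Rx(roll)).
In Python, from workcell import robot gives the robot as it stands.
- The arm moves only by the tool drive_tool, never from a script. Its argument "series" is a list of rows, each a list of 3 entries, a list of its own where there are three numbers: the shift along the tool's x, y, z in mm, then the turn, a rotation vector about the tool's x, y, z in degrees, then the closure in counts, from 0 (fully open) to 255 (shut). A call has 1 to 10 rows; each row shifts and turns the commanded pose from where the row before left it, along the tool's axes as they then stand; what a row does not reach is not made up. A row lasts 1/10 s, in which the tool goes at most 50 mm and 8.59 degrees, less where a joint would pass 70% of its speed; a pose out of reach is approached as far as the arm can. A call with a gripper value outside its range is refused whole. The fingers move at their own pace and stop on an object; "squeeze" is the grip in N (left out, the last holds). Time passes only in rows, so rows that do not move let the fingers close. It gives the time, the measured TCP pose, the force and the opening at its end, in the units of the state.
- robot.read_state(): the state, without advancing time (a new reading comes with each control period).
- robot.camera(name): name is "side" or "top" or "wrist"; returns a dict with "color" (384x512x3 uint8, red, green, blue), "fovy" (degrees; the focal length in pixels is half the picture's height over the tangent of half this angle, whatever the lens; pixels are square), "cx", "cy" (the principal point, pixels), "R" (3x3) and "t" (3): a world point X has camera coordinates R X + t. Camera axes: x right, y down, z forward; pixel columns grow to the right and rows downward; lengths in m; the calibration is good to about 2 mm. A picture is of the moment at which its call begins. There is no depth.
- robot.finish_job(): hands the job in, once; it reports no verdict.
The state is a dict: "t": time; "qpos": joint angles; "qvel": joint speeds; "joint_torque": joint torques, N m; "ee_pos": TCP position; "eef_rot": TCP orientation; "contact_force": force on the tool from outside, world axes, zero at the start; "moment": the same for the moment, N m; "finger_gap": opening from 0.0 (shut) to 1.0 (fully open).
Only numpy, scipy, OpenCV 4.12 (cv2) and the standard library are available. Lean on these libraries where they do the work, as an engineer would, in place of code of your own. Each camera call takes 0.05 s, during which the arm holds its last target.

## Working session

There is one attempt and no reset: what is moved stays moved. The work goes in short steps, Python scripts to look and compute and a tool call to move; the robot and the scene stay as the last step left them, time stands still between calls to the robot, and variables do not carry over. Pictures are saved under pics/ and viewed, and the job is handed in when it is done.

Besides the shell and the picture viewer there is one more tool, called as name([rows], argument=value, ...), one row to a line, values as JSON. drive_tool: Moves the arm, as the interface text tells. Its arguments: {"type":"object","properties":{"series":{"type":"array","items":{"type":"array"}},"squeeze":{"type":"number"}},"required":["series"]}

```bash
ls; mkdir -p pics
cat > h.py <<'E'
from workcell import robot
import numpy as np, cv2
def snap(n,f):
    c=robot.camera(n); cv2.imwrite('pics/'+f,c['color'][:,:,::-1]); return c
def ray(c,u,v):
    f=c['color'].shape[0]/2/np.tan(np.radians(c['fovy'])/2)
    d=np.array([(u-c['cx'])/f,(v-c['cy'])/f,1]); R=np.array(c['R']); t=np.array(c['t'])
    return -R.T@t, R.T@d
def onz(c,u,v,z):
    o,d=ray(c,u,v); return o+d*(z-o[2])/d[2]
def proj(c,X):
    f=c['color'].shape[0]/2/np.tan(np.radians(c['fovy'])/2)
    p=np.array(c['R'])@np.array(X)+np.array(c['t']); return p[0]/p[2]*f+c['cx'],p[1]/p[2]*f+c['cy']
E
python3 - <<'E'
from h import *
import pickle
D={}
for n in ['side','top','wrist']:
    D[n]=snap(n,n+'0.png')
    print(n,D[n]['fovy'],D[n]['cx'],D[n]['cy'])
pickle.dump(D,open('d0.pkl','wb'))
s=robot.read_state()
for k,v in s.items(): print(k,v)
E
```

```text
pics
side 55.86032787343335 258.2143306249946 192.25503822968176
top 44.01914688617542 253.4433932711132 193.0907627109495
wrist 64.77133305459307 256.67650028989317 196.19960974912505
t 0.15
qpos [ 1.43358610e+00  3.85396435e-01  6.93078887e-03 -3.12760677e-04
 -1.19398649e+00 -2.58615684e-01]
qvel [ 6.82222185e-04 -2.05390522e-03  3.37413940e-03 -9.58794476e-05
  6.89012152e-04 -2.29632927e-03]
joint_torque [ 2.63007068e-04 -3.91053915e+01  1.87588352e+01  4.22235802e+00
  1.23855271e-02 -1.36610847e-04]
ee_pos [0.2407841  0.57622949 0.19930326]
eef_rot [ 1.65566404  1.56911518 -1.88186985]
contact_force [ 0.08972449 -0.45398427  0.90852995]
moment [ 0.0237946  -0.04593574 -0.01687661]
finger_gap 1.0013563216967336
```

View pics/side0.png

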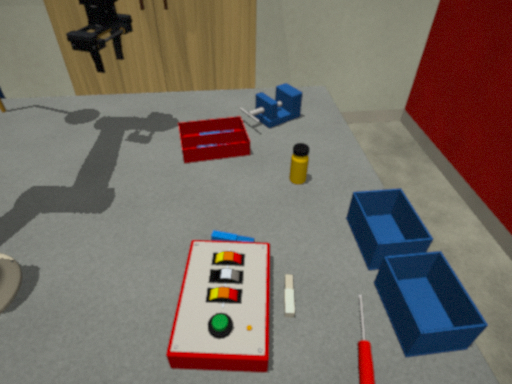

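View pics/top0.png

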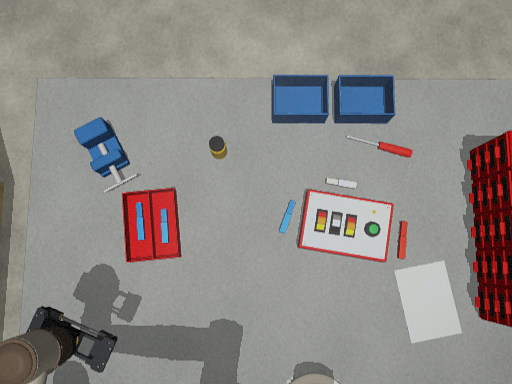

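View pics/wrist0.png

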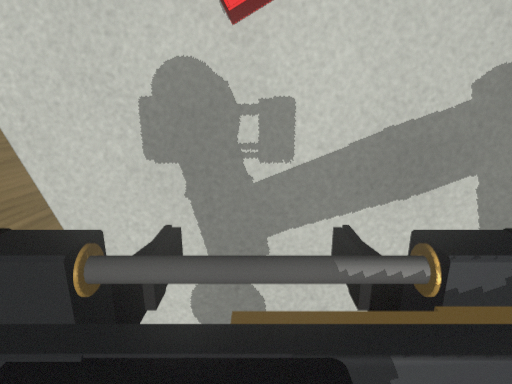

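The side view shows the console at about (222,305) with its wheels at (228,258), (226,276) and (224,295) and the key at (220,324). The top view shows it at about (346,226) with the key at (373,229). Next I'll measure the panel, wheels and key.

Run:
```python
from h import *
import pickle
D=pickle.load(open('d0.pkl','rb'))
c=D['top']; im=c['color']
crop=im[180:270,290:415]; cv2.imwrite('pics/topz.png',cv2.resize(crop,None,fx=6,fy=6,interpolation=cv2.INTER_CUBIC)[:,:,::-1])
crop=D['side']['color'][235:375,160:280]; cv2.imwrite('pics/sidez.png',cv2.resize(crop,None,fx=4,fy=4,interpolation=cv2.INTER_CUBIC)[:,:,::-1])
for n in D:
    print(n,(-np.array(D[n]['R']).T@np.array(D[n]['t'])).round(3), np.array(D[n]['R']).round(3).tolist())
hsv=cv2.cvtColor(im,cv2.COLOR_RGB2HSV)
g=cv2.inRange(hsv,(50,120,60),(80,255,255))
n,l,st,ce=cv2.connectedComponentsWithStats(g)
for i in range(1,n):
    if st[i,4]>20: print('green',st[i],ce[i],onz(c,*ce[i],0.077).round(4))
# panel grey region
sub=np.zeros(im.shape[:2],np.uint8); sub[180:270,290:415]=1
p=((cv2.inRange(hsv,(0,0,190),(179,40,255))>0)*sub).astype(np.uint8)
cn,_=cv2.findContours(p,cv2.RETR_EXTERNAL,cv2.CHAIN_APPROX_NONE)
for k in cn:
    if cv2.contourArea(k)>500:
        r=cv2.minAreaRect(k); print(r, cv2.contourArea(k))
        b=cv2.boxPoints(r); P=np.array([onz(c,*q,0.055) for q in b]); print(P.round(4)); print(P.mean(0),np.linalg.norm(P-np.roll(P,1,0),axis=1))
s=D['side'];hs=cv2.cvtColor(s['color'],cv2.COLOR_RGB2HSV);g=cv2.inRange(hs,(50,120,60),(80,255,255))
n,l,st,ce=cv2.connectedComponentsWithStats(g)
for i in range(1,n):
    if st[i,4]>20: print('green',st[i],ce[i],onz(s,*ce[i],0.077).round(4))
```

```text
side [ 0.517 -0.476  0.652] [[0.991, -0.13, 0.022], [-0.072, -0.667, -0.742], [0.111, 0.733, -0.671]]
top [0.417 0.169 1.407] [[0.004, -1.0, -0.004], [-0.99, -0.004, -0.138], [0.138, 0.005, -0.99]]
wrist [0.306 0.547 0.384] [[-0.386, -0.922, 0.001], [-0.889, 0.373, 0.264], [-0.244, 0.101, -0.964]]
green [369 224   9  10  72] [373.18055556 228.51388889] [ 0.5044 -0.16    0.077 ]
((346.810791015625, 225.1351318359375), (83.5146713256836, 53.9228630065918), 9.462323188781738) 4314.5
[[ 0.4588  0.0395  0.055 ]
 [ 0.611   0.0126  0.055 ]
 [ 0.5722 -0.2225  0.055 ]
 [ 0.4213 -0.1921  0.055 ]]
[ 0.51582694 -0.09060048  0.055     ] [0.23462496 0.15453472 0.23825394 0.15390221]
green [211 314  18  17 234] [219.37179487 321.83333333] [ 0.5038 -0.1636  0.077 ]
```

```bash
ls pics
```

```text
side0.png
sidez.png
top0.png
topz.png
wrist0.png
```

View pics/topz.png

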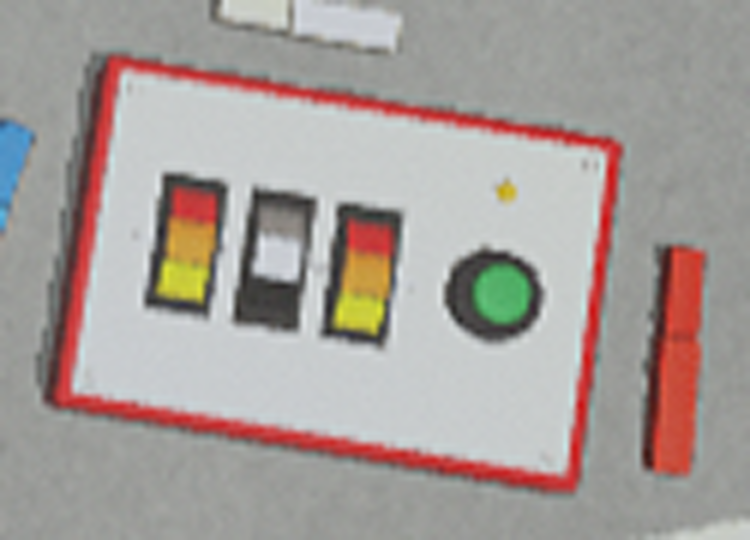

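View pics/sidez.png

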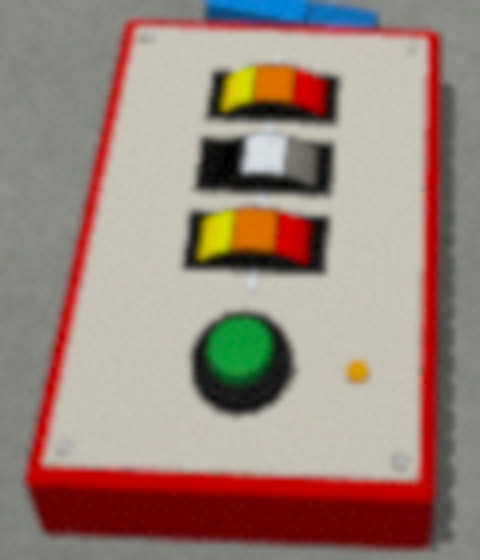

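Top digits now read left 3 (orange), middle 9 (white) and right 3 (orange). So left needs +1 digit, middle −2 and right −1. Next I'll work out the geometry more exactly.

Run:
```python
from h import *
import pickle
from scipy.spatial.transform import Rotation as Ro
D=pickle.load(open('d0.pkl','rb'))
def tri(pts):
    A=np.zeros((3,3));b=np.zeros(3)
    for c,u,v in pts:
        o,d=ray(c,u,v); d/=np.linalg.norm(d);M=np.eye(3)-np.outer(d,d);A+=M;b+=M@o
    return np.linalg.solve(A,b)
t,s=D['top'],D['side']
print('key tri',tri([(t,373.18,228.51),(s,219.37,321.83)]).round(4))
# red console outline top, and dark slots
for n,c,(x0,y0,x1,y1) in [('top',t,(290,180,396,270)),('side',s,(160,235,280,375))]:
    im=c['color'];hsv=cv2.cvtColor(im,cv2.COLOR_RGB2HSV)
    m=np.zeros(im.shape[:2],np.uint8);m[y0:y1,x0:x1]=1
    red=(cv2.inRange(hsv,(0,150,90),(6,255,255))|cv2.inRange(hsv,(174,150,90),(179,255,255)))*m
    pan=cv2.inRange(hsv,(0,0,165),(179,45,255))*m
    cn,_=cv2.findContours(pan,cv2.RETR_CCOMP,cv2.CHAIN_APPROX_NONE)
    # holes in panel
    for k in cn:
        a=cv2.contourArea(k)
        if a>100:
            r=cv2.minAreaRect(k);b=cv2.boxPoints(r)
            P=np.array([onz(c,*q,.055) for q in b]);e=np.roll(P,-1,0)-P
            i=np.argmax(np.linalg.norm(e,axis=1));j=e[i]
            print(n,round(a),'c',P.mean(0).round(4)[:2],'sides',np.linalg.norm(e,axis=1)[:2].round(3),'ang',np.degrees(np.arctan2(j[1],j[0])).round(1))
st=robot.read_state();R=Ro.from_euler('xyz',st['eef_rot']).as_matrix();print(R.round(4))
```

```text
key tri [ 0.5042 -0.1611  0.0725]
top 4348 c [ 0.5164 -0.0902] sides [0.155 0.239] ang -99.4
top 230 c [ 0.5053 -0.1613] sides [0.049 0.049] ang -135.9
top 296 c [ 0.5145 -0.0996] sides [0.072 0.038] ang -8.8
top 288 c [ 0.5219 -0.0579] sides [0.071 0.037] ang -10.4
top 295 c [ 0.5286 -0.0168] sides [0.071 0.038] ang -8.9
side 8762 c [ 0.5073 -0.0887] sides [0.236 0.194] ang 90.3
side 620 c [ 0.5042 -0.1579] sides [0.052 0.052] ang -52.8
side 646 c [ 0.5139 -0.0975] sides [0.041 0.074] ang -6.7
side 484 c [ 0.5205 -0.0573] sides [0.039 0.074] ang -9.3
side 528 c [ 0.528  -0.0135] sides [0.045 0.075] ang -9.5
[[-5.000e-04 -3.857e-01 -9.226e-01]
 [-1.600e-03 -9.226e-01  3.857e-01]
 [-1.000e+00  1.700e-03 -1.000e-04]]
```

drive_tool([
  [[0,0,0],[-6.65,0,0],255],
  [[0,0,0],[-6.65,0,0],255],
  [[0,36,-25],[0,0,0],255],
  [[0,36,-25],[0,0,0],255],
  [[0,36,-25],[0,0,0],255],
  [[0,36,-25],[0,0,0],255],
  [[0,36,-25],[0,0,0],255],
  [[0,36,-25],[0,0,0],255],
  [[0,36,-25],[0,0,0],255],
  [[0,36,-25],[0,0,0],255],
], squeeze=20)

```text
t: 1.15
ee_pos: [0.3916, 0.2581, 0.2001]
eef_rot: [-0.028, 1.571, 2.951]
contact_force: [-0.1, -0.5, 0.4]
finger_gap: 0.173
```

drive_tool([
  [[0,36,-25],[0,0,0],255],
  [[0,36,-25],[0,0,0],255],
  [[0,36,-25],[0,0,0],255],
  [[0,36,-25],[0,0,0],255],
  [[0,36,-25],[0,0,0],255],
  [[0,20,-25],[0,0,0],255],
  [[0,0,0],[0,0,0],255],
  [[0,0,0],[0,0,0],255],
])

```text
t: 1.95
ee_pos: [0.5066, 0.0375, 0.1996]
eef_rot: [0.268, 1.569, -3.039]
contact_force: [-0.5, 0.2, 0.4]
finger_gap: 0.004
```

```bash
cat >> h.py <<'E'
from scipy.spatial.transform import Rotation as Ro
PSI=np.radians(-9.4); EX=np.array([np.cos(PSI),np.sin(PSI),0]); EY=np.array([-np.sin(PSI),np.cos(PSI),0])
MID=np.array([.5212,-.0571,.071])
def where(tgt=None):
    s=robot.read_state(); R=Ro.from_euler('xyz',s['eef_rot']).as_matrix()
    print('t',round(s['t'],2),'pos',s['ee_pos'].round(4),'F',s['contact_force'].round(2),'gap',round(s['finger_gap'],3))
    d=s['ee_pos']-MID; print('local mm rel mid seat', (d@EX*1e3).round(1),(d@EY*1e3).round(1),(d[2]*1e3).round(1))
    print('z angle',np.degrees(np.arctan2(R[1,2],R[0,2])).round(2),'xaxis',R[:,0].round(4))
    return s,R
E
python3 -c "
from h import *
where(); snap('wrist','w1.png'); snap('top','t1.png')"
```

```text
t 1.95 pos [0.5066 0.0375 0.1996] F [-0.48  0.17  0.4 ] gap 0.004
local mm rel mid seat -29.9 90.9 128.6
z angle 170.51 xaxis [-1.3e-03 -1.0e-04 -1.0e+00]
```

View pics/w1.png

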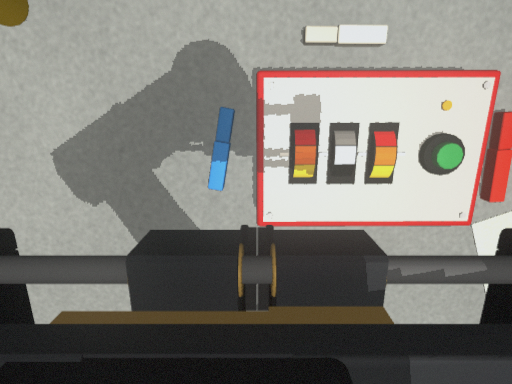

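drive_tool([
  [[0,25,-10],[0,0,0],255],
  [[10,24,-10],[0,0,0],255],
  [[30,0,0],[0,0,0],255],
  [[25,0,0],[0,0,0],255],
  [[0,0,0],[0,0,0],255],
  [[0,0,0],[0,0,0],255],
])

```text
t: 2.65
ee_pos: [0.5186, -0.0127, 0.1358]
eef_rot: [2.218, 1.57, -1.085]
contact_force: [0.2, -1.0, 0.4]
finger_gap: 0.002
```

```bash
python3 -c "
from h import *
where(); snap('wrist','w2.png'); c=snap('side','s2.png'); cv2.imwrite('pics/s2z.png',cv2.resize(c['color'][180:375,140:300],None,fx=3,fy=3,interpolation=cv2.INTER_CUBIC)[:,:,::-1])"
```

```text
t 2.65 pos [ 0.5186 -0.0127  0.1358] F [ 0.24 -0.98  0.43] gap 0.002
local mm rel mid seat -9.8 43.4 64.8
z angle 170.74 xaxis [ 3.e-04 -5.e-04 -1.e+00]
```

View pics/w2.png

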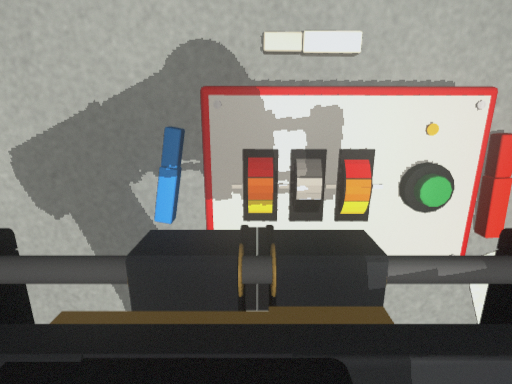

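View pics/s2z.png

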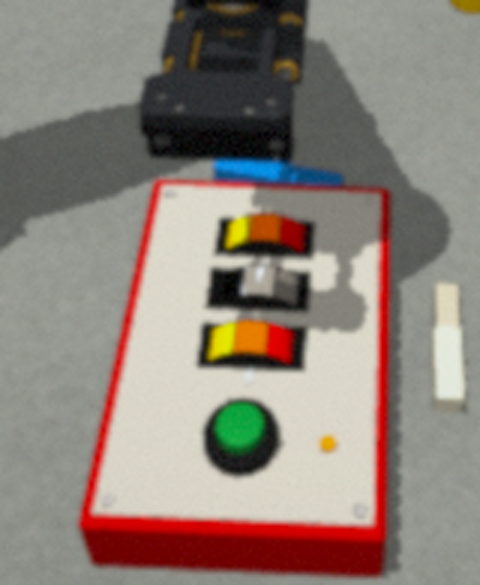

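The wrist view confirms the tool is square to the console, and the digits still read 3, 9, 3. Now I'll come down towards the left wheel.

drive_tool([
  [[20,1.4,-1.8],[0,0,0],255],
  [[20,0,0],[0,0,0],255],
  [[10,0,0],[0,0,0],255],
  [[5,0,0],[0,0,0],255],
  [[1,0,0],[0,0,0],255],
  [[1,0,0],[0,0,0],255],
  [[0,0,0],[0,0,0],255],
  [[0,0,0],[0,0,0],255],
])

```text
t: 3.55
ee_pos: [0.5205, -0.015, 0.0788]
eef_rot: [-2.769, 1.57, 0.209]
contact_force: [-0.0, 0.6, -0.2]
finger_gap: 0.007
```

```bash
python3 -c "
from h import *
where(); where()"
```

```text
t 3.55 pos [ 0.5205 -0.015   0.0788] F [-0.02  0.57 -0.25] gap 0.007
local mm rel mid seat -7.6 41.4 7.8
z angle 170.63 xaxis [ 1.2e-03  3.0e-04 -1.0e+00]
t 3.55 pos [ 0.5205 -0.015   0.0788] F [-0.02  0.57 -0.25] gap 0.007
local mm rel mid seat -7.6 41.4 7.8
z angle 170.63 xaxis [ 1.2e-03  3.0e-04 -1.0e+00]
```

drive_tool([
  [[1,0,0],[0,0,0],255],
  [[1,0,0],[0,0,0],255],
  [[0,0,0],[0,0,0],255],
])

```text
t: 3.85
ee_pos: [0.5199, -0.0152, 0.076]
eef_rot: [0.337, 1.571, -2.968]
contact_force: [0.4, 0.8, -0.7]
finger_gap: 0.009
```

drive_tool([
  [[1,0,0],[0,0,0],255],
  [[0,0,0],[0,0,0],255],
])

```text
t: 4.05
ee_pos: [0.5199, -0.0151, 0.075]
eef_rot: [0.372, 1.57, -2.933]
contact_force: [-0.1, 0.0, -0.3]
finger_gap: 0.004
```

drive_tool([
  [[0.7,0,0],[0,0,0],255],
  [[0,0,0],[0,0,0],255],
])

```text
t: 4.25
ee_pos: [0.52, -0.0151, 0.0744]
eef_rot: [0.402, 1.571, -2.903]
contact_force: [0.1, -0.3, 0.0]
finger_gap: 0.001
```

drive_tool([
  [[0.7,0,0],[0,0,0],255],
  [[0,0,0],[0,0,0],255],
])

```text
t: 4.45
ee_pos: [0.52, -0.0151, 0.0737]
eef_rot: [0.396, 1.571, -2.909]
contact_force: [-0.3, -0.4, -1.1]
finger_gap: 0.007
```

drive_tool([
  [[0.7,0,0],[0,0,0],255],
  [[0,0,0],[0,0,0],255],
])

```text
t: 4.65
ee_pos: [0.52, -0.0151, 0.073]
eef_rot: [0.369, 1.571, -2.937]
contact_force: [-0.9, 0.4, -0.4]
finger_gap: 0.004
```

drive_tool([
  [[0.7,0,0],[0,0,0],255],
  [[0,0,0],[0,0,0],255],
])

```text
t: 4.85
ee_pos: [0.52, -0.0151, 0.0723]
eef_rot: [0.269, 1.571, -3.037]
contact_force: [0.3, 1.1, -0.4]
finger_gap: 0.004
```

drive_tool([
  [[0.6,0,0],[0,0,0],255],
  [[0,0,0],[0,0,0],255],
])

```text
t: 5.05
ee_pos: [0.52, -0.0151, 0.0717]
eef_rot: [0.422, 1.571, -2.883]
contact_force: [-0.4, 0.6, -0.1]
finger_gap: 0.005
```

drive_tool([
  [[0.7,0,0],[0,0,0],255],
  [[0,0,0],[0,0,0],255],
])

```text
t: 5.25
ee_pos: [0.52, -0.0151, 0.0709]
eef_rot: [0.385, 1.571, -2.92]
contact_force: [-0.8, -0.4, -0.2]
finger_gap: 0.005
```

drive_tool([
  [[0.6,0,0],[0,0,0],255],
  [[0,0,0],[0,0,0],255],
])

```text
t: 5.45
ee_pos: [0.52, -0.0151, 0.0704]
eef_rot: [0.44, 1.571, -2.865]
contact_force: [-0.7, 0.9, 0.7]
finger_gap: 0.007
```

drive_tool([
  [[0.7,0,0],[0,0,0],255],
  [[0,0,0],[0,0,0],255],
])

```text
t: 5.65
ee_pos: [0.52, -0.0151, 0.0697]
eef_rot: [0.285, 1.571, -3.02]
contact_force: [-0.1, 1.0, -0.2]
finger_gap: 0.005
```

drive_tool([
  [[0.6,0,0],[0,0,0],255],
  [[0,0,0],[0,0,0],255],
])

```text
t: 5.85
ee_pos: [0.52, -0.0151, 0.0691]
eef_rot: [0.346, 1.571, -2.959]
contact_force: [-0.5, -0.6, 0.2]
finger_gap: 0.008
```

drive_tool([
  [[0.7,0,0],[0,0,0],255],
  [[0,0,0],[0,0,0],255],
])

```text
t: 6.05
ee_pos: [0.52, -0.0151, 0.0683]
eef_rot: [0.27, 1.571, -3.035]
contact_force: [-0.2, 0.3, 0.6]
finger_gap: 0.01
```

drive_tool([
  [[0.6,0,0],[0,0,0],255],
  [[0,0,0],[0,0,0],255],
])

```text
t: 6.25
ee_pos: [0.52, -0.0151, 0.0678]
eef_rot: [0.294, 1.571, -3.011]
contact_force: [-0.0, -0.0, 0.5]
finger_gap: 0.003
```

drive_tool([
  [[0.6,0,0],[0,0,0],255],
  [[0,0,0],[0,0,0],255],
])

```text
t: 6.45
ee_pos: [0.52, -0.0151, 0.0672]
eef_rot: [0.265, 1.571, -3.041]
contact_force: [-0.1, -0.3, 0.7]
finger_gap: 0.004
```

drive_tool([
  [[0.5,0,0],[0,0,0],255],
  [[0,0,0],[0,0,0],255],
])

```text
t: 6.65
ee_pos: [0.52, -0.0151, 0.0667]
eef_rot: [0.519, 1.571, -2.786]
contact_force: [-0.4, 0.5, 0.5]
finger_gap: 0.007
```

```bash
python3 -c "
from h import *
where(); c=snap('side','s3.png'); cv2.imwrite('pics/s3z.png',cv2.resize(c['color'][180:330,160:290],None,fx=4,fy=4,interpolation=cv2.INTER_CUBIC)[:,:,::-1])
print(proj(c,robot.read_state()['ee_pos']))"
```

```text
t 6.65 pos [ 0.52   -0.0151  0.0667] F [-0.35  0.55  0.46] gap 0.007
local mm rel mid seat -8.1 41.2 -4.3
z angle 170.62 xaxis [-1.e-04 -0.e+00 -1.e+00]
(np.float64(223.87825139221877), np.float64(255.0861272487976))
```

View pics/s3z.png

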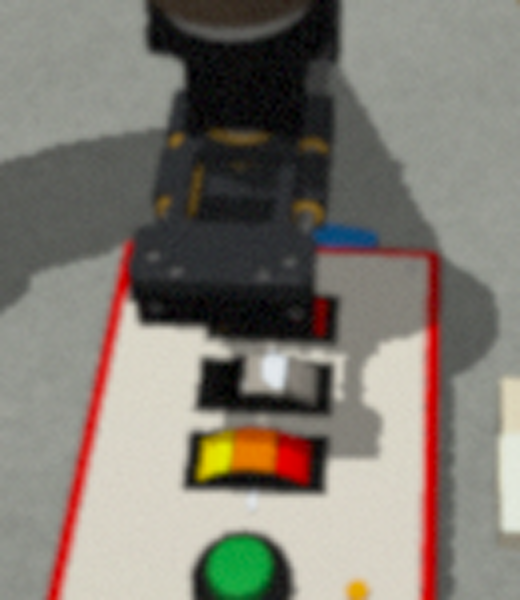

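The gripper hides the left wheel in the side view (the tip would sit near zoomed (255,300)). I'll keep feeling downward.

drive_tool([
  [[0.6,0,0],[0,0,0],255],
  [[0,0,0],[0,0,0],255],
])

```text
t: 6.9
ee_pos: [0.52, -0.0151, 0.0661]
eef_rot: [0.122, 1.571, 3.1]
contact_force: [0.6, 0.3, 0.4]
finger_gap: 0.006
```

drive_tool([
  [[0.5,0,0],[0,0,0],255],
  [[0,0,0],[0,0,0],255],
])

```text
t: 7.1
ee_pos: [0.52, -0.0151, 0.0656]
eef_rot: [0.34, 1.571, -2.965]
contact_force: [-0.3, -0.7, -0.6]
finger_gap: 0.002
```

drive_tool([
  [[0.6,0,0],[0,0,0],255],
  [[0,0,0],[0,0,0],255],
])

```text
t: 7.3
ee_pos: [0.52, -0.0151, 0.065]
eef_rot: [0.437, 1.571, -2.869]
contact_force: [0.0, 1.5, -1.0]
finger_gap: 0.006
```

drive_tool([
  [[0.5,0,0],[0,0,0],255],
  [[0,0,0],[0,0,0],255],
])

```text
t: 7.5
ee_pos: [0.52, -0.0151, 0.0645]
eef_rot: [0.133, 1.571, 3.111]
contact_force: [0.2, -0.4, -0.7]
finger_gap: 0.007
```

```bash
python3 -c "
from h import *
c=snap('wrist','w4.png'); 
L=MID+.042*EY
for P in [L,L-.0277*EX-[0,0,.016],L+.0277*EX-[0,0,.016],MID,robot.read_state()['ee_pos']]: print(np.round(proj(c,P),1))
t=snap('top','t4.png');cv2.imwrite('pics/t4z.png',cv2.resize(t['color'][180:270,290:415],None,fx=6,fy=6,interpolation=cv2.INTER_CUBIC)[:,:,::-1])
"
```

```text
[253.  217.7]
[253.4 247.6]
[253.1 169.3]
[320.4 217.7]
[254.3 226.1]
```

View pics/w4.png

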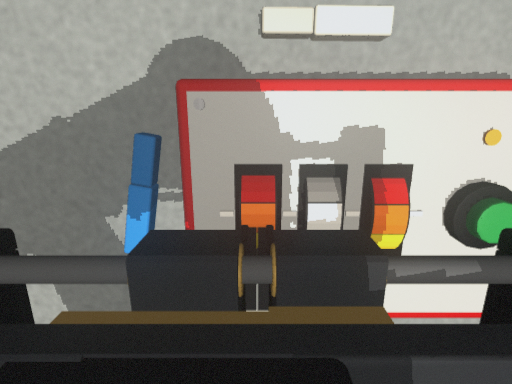

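View pics/t4z.png

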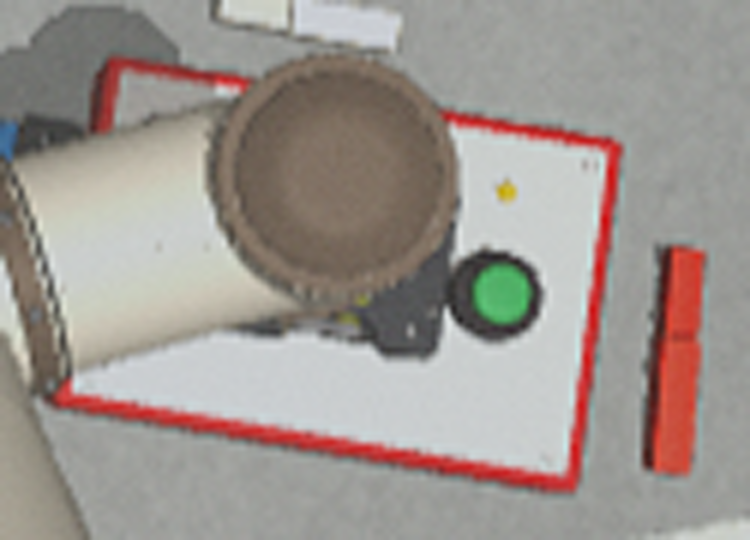

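The wrist view shows the left wheel at column 258, where I projected 253, so it is about 2–3 mm further right than I estimated. There is still no contact, so I'll go down further in small steps.

drive_tool([
  [[0.5,1.5,0],[0,0,0],255],
  [[0,0,0],[0,0,0],255],
])

```text
t: 7.8
ee_pos: [0.5197, -0.0167, 0.064]
eef_rot: [0.36, 1.571, -2.945]
contact_force: [-0.0, 0.0, -0.6]
finger_gap: -0.001
```

drive_tool([
  [[0.5,0,0],[0,0,0],255],
  [[0,0,0],[0,0,0],255],
])

```text
t: 8.0
ee_pos: [0.5198, -0.0166, 0.0635]
eef_rot: [0.376, 1.571, -2.93]
contact_force: [0.2, 0.0, -0.2]
finger_gap: 0.009
```

```bash
python3 -c "
from h import *
where();c=robot.camera('wrist')
for a in (63,21,-21,-63): print(a,np.round(proj(c,MID+a*1e-3*EY-[0,0,.016]),1))
for a in (42,0,-42,-104): print(a,np.round(proj(c,MID+a*1e-3*EY-[0,0,.016]),1))
cv2.imwrite('pics/w5.png',cv2.resize(c['color'][140:270,180:440],None,fx=3,fy=3,interpolation=cv2.INTER_CUBIC)[:,:,::-1])
"
```

```text
t 8.0 pos [ 0.5198 -0.0166  0.0635] F [ 0.24  0.   -0.19] gap 0.009
local mm rel mid seat -8.0 39.7 -7.5
z angle 170.62 xaxis [-1.e-04 -0.e+00 -1.e+00]
63 [219.7 210.3]
21 [282.3 210.3]
-21 [344.9 210.3]
-63 [407.5 210.3]
42 [251.  210.3]
0 [313.6 210.3]
-42 [376.2 210.3]
-104 [468.6 210.2]
```

View pics/w5.png

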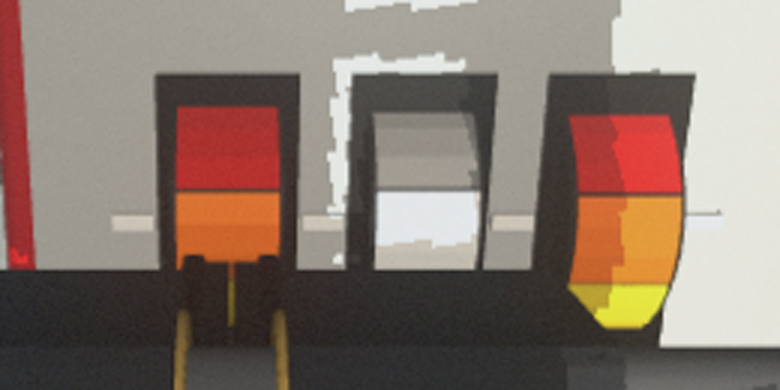

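```bash
python3 -c "
from h import *
c=robot.camera('wrist'); s=robot.read_state()
def dep(P): return (np.array(c['R'])@P+c['t'])[2]*1e3
p=s['ee_pos']; print('cam',(-np.array(c['R']).T@c['t']).round(4),'tcp',np.round(proj(c,p),1),dep(p))
for dx in (-10,-5,0,5,9.5):
  for dz in (0,19,30): print(dx,dz,np.round(proj(c,p+dx*1e-3*EX+[0,0,dz*1e-3]),1))
for h in (-5,0,5):
  for a in (42,0,-42):
    P=MID+a*1e-3*EY+.0099*EX+[0,0,(h-1.6)*1e-3]; print(h,a,np.round(proj(c,P),1),dep(P))
cv2.imwrite('pics/w6.png',c['color'][:,:,::-1])
"
```

```text
cam [ 0.5894 -0.0298  0.2485] tcp [254.3 226.1] 197.08625418928986
-10 0 [254.4 240.3]
-10 19 [254.1 253.2]
-10 30 [254.  261.8]
-5 0 [254.3 233.3]
-5 19 [254.1 245.5]
-5 30 [253.9 253.7]
0 0 [254.3 226.1]
0 19 [254.1 237.7]
0 30 [253.9 245.5]
5 0 [254.3 218.8]
5 19 [254.1 229.7]
5 30 [253.9 237.2]
9.5 0 [254.3 212.2]
9.5 19 [254.  222.5]
9.5 30 [253.9 229.5]
-5 42 [250.6 200. ] 191.5302818780053
-5 0 [317. 200.] 191.50801282366947
-5 -42 [383.4 200. ] 191.48574376933362
0 42 [250.5 202.3] 186.70803559198185
0 0 [318.6 202.2] 186.685766537646
0 -42 [386.7 202.2] 186.66349748331015
5 42 [250.3 204.6] 181.88578930595838
5 0 [320.2 204.6] 181.86352025162256
5 -42 [390.2 204.6] 181.8412511972867
```

No contact yet at x≈−8. The visible fingertip looks narrow and may be past the crest on the near side. I'll rise, go right over the axle and feel again there.

drive_tool([
  [[-6.5,0,0],[0,0,0],255],
  [[0,0,-4],[0,0,0],255],
  [[0,0,-4],[0,0,0],255],
  [[0,0,0],[0,0,0],255],
  [[0,0,0],[0,0,0],255],
])

```text
t: 8.6
ee_pos: [0.5277, -0.018, 0.0699]
eef_rot: [0.224, 1.57, -3.081]
contact_force: [0.1, -0.1, -1.3]
finger_gap: 0.004
```

drive_tool([
  [[0.7,0,0],[0,0,0],255],
  [[0,0,0],[0,0,0],255],
])

```text
t: 8.8
ee_pos: [0.5274, -0.0179, 0.0691]
eef_rot: [0.337, 1.57, -2.968]
contact_force: [-0.3, 0.4, 1.1]
finger_gap: 0.003
```

drive_tool([
  [[0.6,0,0],[0,0,0],255],
  [[0,0,0],[0,0,0],255],
])

```text
t: 9.0
ee_pos: [0.5275, -0.0179, 0.0686]
eef_rot: [0.264, 1.57, -3.041]
contact_force: [0.4, 0.2, 0.2]
finger_gap: 0.006
```

drive_tool([
  [[0.7,0,0],[0,0,0],255],
  [[0,0,0],[0,0,0],255],
])

```text
t: 9.2
ee_pos: [0.5276, -0.0179, 0.0679]
eef_rot: [0.33, 1.571, -2.975]
contact_force: [0.4, 0.8, 0.2]
finger_gap: 0.001
```

drive_tool([
  [[0.6,0,0],[0,0,0],255],
  [[0,0,0],[0,0,0],255],
])

```text
t: 9.4
ee_pos: [0.5276, -0.0179, 0.0674]
eef_rot: [0.459, 1.571, -2.847]
contact_force: [-0.2, -0.0, 0.3]
finger_gap: 0.006
```

drive_tool([
  [[0.6,0,0],[0,0,0],255],
  [[0,0,0],[0,0,0],255],
])

```text
t: 9.6
ee_pos: [0.5276, -0.0179, 0.0668]
eef_rot: [0.271, 1.571, -3.034]
contact_force: [-0.2, -0.9, 0.4]
finger_gap: 0.007
```

drive_tool([
  [[0.6,0,0],[0,0,0],255],
  [[0,0,0],[0,0,0],255],
])

```text
t: 9.8
ee_pos: [0.5276, -0.0179, 0.0662]
eef_rot: [0.118, 1.571, 3.096]
contact_force: [-0.8, 0.1, -0.2]
finger_gap: 0.006
```

drive_tool([
  [[0.6,0,0],[0,0,0],255],
  [[0,0,0],[0,0,0],255],
])

```text
t: 10.0
ee_pos: [0.5276, -0.0179, 0.0656]
eef_rot: [0.298, 1.571, -3.007]
contact_force: [-0.4, -0.0, -0.7]
finger_gap: 0.006
```

drive_tool([
  [[0.5,0,0],[0,0,0],255],
  [[0,0,0],[0,0,0],255],
])

```text
t: 10.2
ee_pos: [0.5276, -0.0179, 0.0651]
eef_rot: [0.187, 1.571, -3.118]
contact_force: [0.1, 0.5, 0.2]
finger_gap: 0.003
```

drive_tool([
  [[0.5,0,0],[0,0,0],255],
  [[0,0,0],[0,0,0],255],
])

```text
t: 10.4
ee_pos: [0.5276, -0.0179, 0.0646]
eef_rot: [0.31, 1.571, -2.995]
contact_force: [0.7, -0.1, -0.2]
finger_gap: 0.004
```

drive_tool([
  [[0.5,0,0],[0,0,0],255],
  [[0,0,0],[0,0,0],255],
])

```text
t: 10.6
ee_pos: [0.5276, -0.0179, 0.0641]
eef_rot: [0.437, 1.571, -2.868]
contact_force: [0.9, 0.4, -0.2]
finger_gap: 0.005
```

```bash
python3 -c "
from h import *
where();c=robot.camera('wrist')
cv2.imwrite('pics/w7.png',cv2.resize(c['color'][140:270,180:440],None,fx=3,fy=3,interpolation=cv2.INTER_CUBIC)[:,:,::-1])
c=robot.camera('side');cv2.imwrite('pics/s7.png',cv2.resize(c['color'][230:330,160:290],None,fx=5,fy=5,interpolation=cv2.INTER_CUBIC)[:,:,::-1])
"
```

```text
t 10.6 pos [ 0.5276 -0.0179  0.0641] F [ 0.86  0.4  -0.23] gap 0.005
local mm rel mid seat -0.1 39.7 -6.9
z angle 170.62 xaxis [-2.e-04 -0.e+00 -1.e+00]
```

View pics/w7.png

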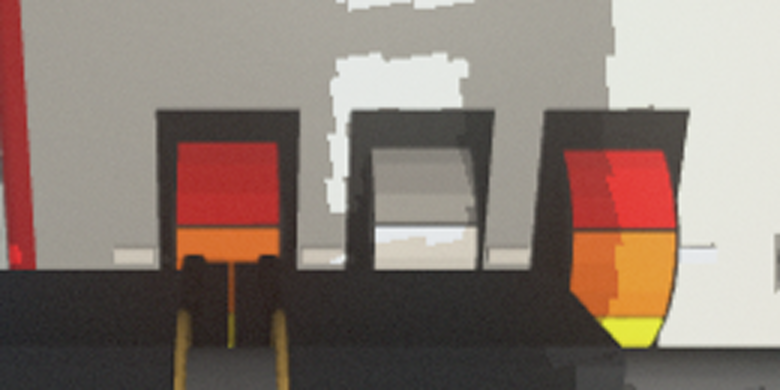

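View pics/s7.png

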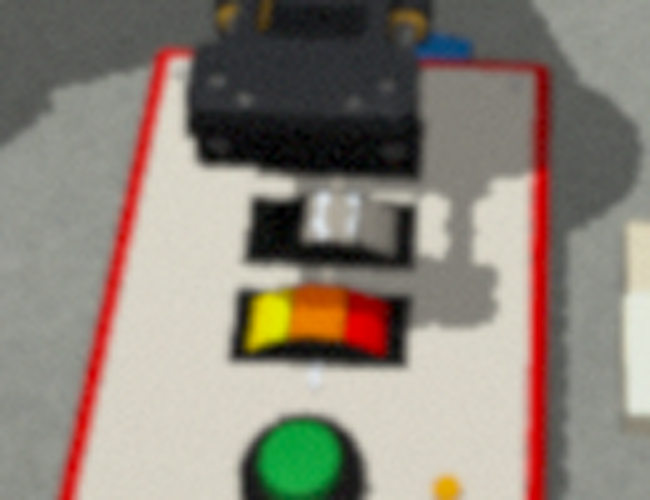

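The view is consistent with the tip just above the orange square (tip edge at about v=226). Slot spacing suggests the panel is about 2 mm lower than the calibration says. I'll keep going down.

drive_tool([
  [[0.5,0,0],[0,0,0],255],
  [[0,0,0],[0,0,0],255],
])

```text
t: 10.9
ee_pos: [0.5276, -0.0179, 0.0636]
eef_rot: [0.337, 1.571, -2.968]
contact_force: [0.1, 0.9, 0.2]
finger_gap: 0.008
```

drive_tool([
  [[0.5,0,0],[0,0,0],255],
  [[0,0,0],[0,0,0],255],
])

```text
t: 11.1
ee_pos: [0.5276, -0.0179, 0.0631]
eef_rot: [0.479, 1.571, -2.827]
contact_force: [-0.0, 0.3, 0.5]
finger_gap: 0.005
```

drive_tool([
  [[0.5,0,0],[0,0,0],255],
  [[0,0,0],[0,0,0],255],
])

```text
t: 11.3
ee_pos: [0.5276, -0.0179, 0.0626]
eef_rot: [0.371, 1.571, -2.935]
contact_force: [-0.1, 0.3, -0.2]
finger_gap: 0.004
```

drive_tool([
  [[0.5,0,0],[0,0,0],255],
  [[0,0,0],[0,0,0],255],
])

```text
t: 11.5
ee_pos: [0.5277, -0.0179, 0.0621]
eef_rot: [0.524, 1.571, -2.782]
contact_force: [0.9, 0.9, -0.0]
finger_gap: 0.001
```

drive_tool([
  [[0.5,0,0],[0,0,0],255],
  [[0,0,0],[0,0,0],255],
])

```text
t: 11.7
ee_pos: [0.5276, -0.0179, 0.0616]
eef_rot: [0.382, 1.571, -2.923]
contact_force: [0.3, -0.3, -0.6]
finger_gap: 0.006
```

```bash
python3 -c "
from h import *
where();c=robot.camera('wrist')
cv2.imwrite('pics/w8.png',cv2.resize(c['color'][140:270,180:440],None,fx=3,fy=3,interpolation=cv2.INTER_CUBIC)[:,:,::-1])
c=robot.camera('side');cv2.imwrite('pics/s8.png',cv2.resize(c['color'][180:330,160:290],None,fx=4,fy=4,interpolation=cv2.INTER_CUBIC)[:,:,::-1])
"
```

```text
t 11.7 pos [ 0.5276 -0.0179  0.0616] F [ 0.32 -0.32 -0.63] gap 0.006
local mm rel mid seat -0.1 39.7 -9.4
z angle 170.62 xaxis [-2.e-04 -0.e+00 -1.e+00]
```

View pics/w8.png

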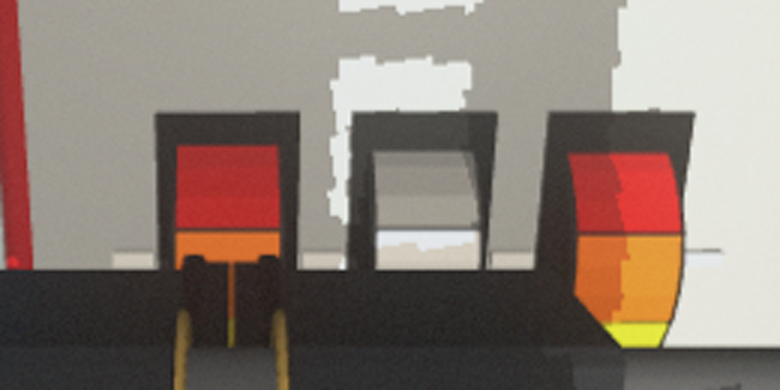

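View pics/s8.png

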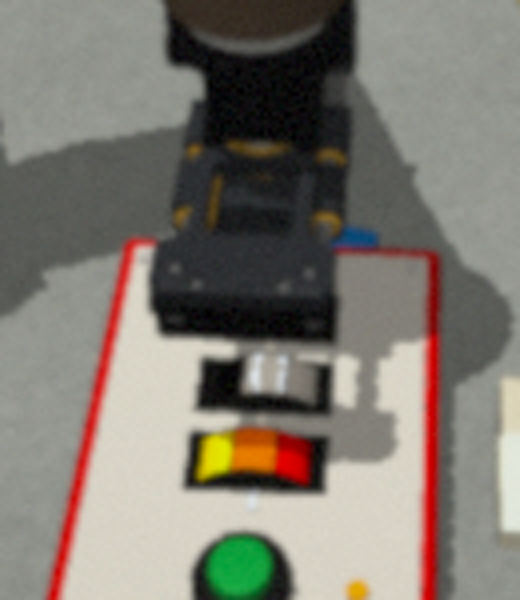

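There is still no force, and the image shows nothing moved. The true tips may sit a little above the stated point, or the wheel is low. I'll keep feeling downward in 1 mm steps, each of which can add at most about 10 N.

drive_tool([
  [[0.5,0,0],[0,0,0],255],
  [[0.5,0,0],[0,0,0],255],
  [[0,0,0],[0,0,0],255],
])

```text
t: 12.1
ee_pos: [0.5276, -0.0179, 0.0606]
eef_rot: [0.343, 1.571, -2.963]
contact_force: [-0.1, -0.1, 0.1]
finger_gap: 0.001
```

drive_tool([
  [[0.5,0,0],[0,0,0],255],
  [[0.4,0,0],[0,0,0],255],
  [[0,0,0],[0,0,0],255],
])

```text
t: 12.4
ee_pos: [0.5276, -0.0179, 0.0597]
eef_rot: [0.423, 1.571, -2.883]
contact_force: [0.1, -0.7, 0.1]
finger_gap: 0.009
```

Run:
```python
from h import *
import pickle
D=pickle.load(open('d0.pkl','rb'));c=D['side']
cv2.imwrite('pics/s0g.png',cv2.resize(c['color'][0:90,40:170],None,fx=6,fy=6,interpolation=cv2.INTER_CUBIC)[:,:,::-1])
p=np.array([0.2408,.5762,.1993]); y=np.array([-.3857,-.9226,0])
for a in (-.0435,0,.0435):
  for dz in (0,.01,.019): print(a,dz,(np.array(proj(c,p+a*y+[0,0,dz]))-[40,0])*6)
```

```text
-0.0435 0 [483.66884365 398.30564967]
-0.0435 0.01 [478.93025357 378.50096369]
-0.0435 0.019 [474.61442036 360.46316759]
0 0 [435.2155561  433.86067598]
0 0.01 [430.02107082 413.68850511]
0 0.019 [425.28831643 395.30941163]
0.0435 0 [383.76932096 471.61192748]
0.0435 0.01 [378.07065658 451.06404995]
0.0435 0.019 [372.87655837 432.33550464]
```

View pics/s0g.png

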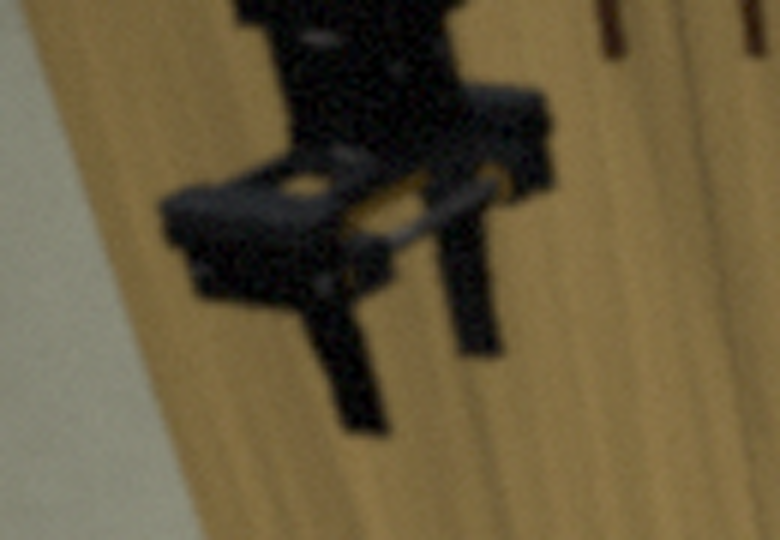

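This is the discrepancy. In the first side view the fingertips appear at zoomed (365,433) and (480,353), which fits points about 19 mm behind the reported TCP, and the wrist view agrees. So the real tips are about 19 mm higher than ee_pos, and contact should come with ee z between about 0.046 and 0.058. I'll keep feeling down.

drive_tool([
  [[0.5,0,0],[0,0,0],255],
  [[0.4,0,0],[0,0,0],255],
  [[0,0,0],[0,0,0],255],
])

```text
t: 12.7
ee_pos: [0.5276, -0.0179, 0.0588]
eef_rot: [0.405, 1.571, -2.9]
contact_force: [0.6, 0.6, 0.1]
finger_gap: 0.005
```

drive_tool([
  [[0.4,0,0],[0,0,0],255],
  [[0.3,0,0],[0,0,0],255],
  [[0,0,0],[0,0,0],255],
])

```text
t: 13.0
ee_pos: [0.5277, -0.0179, 0.0581]
eef_rot: [0.201, 1.571, -3.104]
contact_force: [-0.4, -0.6, -0.3]
finger_gap: 0.003
```

drive_tool([
  [[0.4,0,0],[0,0,0],255],
  [[0.4,0,0],[0,0,0],255],
  [[0,0,0],[0,0,0],255],
])

```text
t: 13.3
ee_pos: [0.5276, -0.0179, 0.0573]
eef_rot: [0.277, 1.571, -3.028]
contact_force: [-0.1, 1.1, 0.1]
finger_gap: 0.004
```

drive_tool([
  [[0.4,0,0],[0,0,0],255],
  [[0.3,0,0],[0,0,0],255],
  [[0,0,0],[0,0,0],255],
])

```text
t: 13.6
ee_pos: [0.5277, -0.0179, 0.0566]
eef_rot: [0.5, 1.571, -2.806]
contact_force: [-0.4, -0.6, 1.1]
finger_gap: 0.005
```

drive_tool([
  [[0.4,0,0],[0,0,0],255],
  [[0.4,0,0],[0,0,0],255],
  [[0,0,0],[0,0,0],255],
])

```text
t: 13.9
ee_pos: [0.5276, -0.0179, 0.0558]
eef_rot: [0.485, 1.571, -2.82]
contact_force: [0.0, 0.2, -0.1]
finger_gap: 0.006
```

drive_tool([
  [[0.4,0,0],[0,0,0],255],
  [[0.2,0,0],[0,0,0],255],
  [[0,0,0],[0,0,0],255],
])

```text
t: 14.2
ee_pos: [0.5277, -0.0179, 0.0552]
eef_rot: [0.668, 1.571, -2.638]
contact_force: [0.0, -0.2, 0.3]
finger_gap: 0.003
```

drive_tool([
  [[0.4,0,0],[0,0,0],255],
  [[0.4,0,0],[0,0,0],255],
  [[0,0,0],[0,0,0],255],
])

```text
t: 14.5
ee_pos: [0.5276, -0.0179, 0.0544]
eef_rot: [0.222, 1.571, -3.083]
contact_force: [-0.2, -0.2, -0.0]
finger_gap: 0.003
```

drive_tool([
  [[0.4,0,0],[0,0,0],255],
  [[0.2,0,0],[0,0,0],255],
  [[0,0,0],[0,0,0],255],
])

```text
t: 14.8
ee_pos: [0.5276, -0.0179, 0.0538]
eef_rot: [0.13, 1.571, 3.108]
contact_force: [-0.2, -0.2, 0.2]
finger_gap: 0.006
```

drive_tool([
  [[0.4,0,0],[0,0,0],255],
  [[0.4,0,0],[0,0,0],255],
  [[0,0,0],[0,0,0],255],
])

```text
t: 15.1
ee_pos: [0.5276, -0.0179, 0.053]
eef_rot: [0.126, 1.571, 3.104]
contact_force: [0.3, 0.0, 0.9]
finger_gap: 0.002
```

drive_tool([
  [[0.4,0,0],[0,0,0],255],
  [[0.2,0,0],[0,0,0],255],
  [[0,0,0],[0,0,0],255],
])

```text
t: 15.4
ee_pos: [0.5276, -0.0179, 0.0524]
eef_rot: [0.258, 1.571, -3.047]
contact_force: [0.1, -0.5, -0.1]
finger_gap: 0.006
```

drive_tool([
  [[0.4,0,0],[0,0,0],255],
  [[0.4,0,0],[0,0,0],255],
  [[0,0,0],[0,0,0],255],
])

```text
t: 15.7
ee_pos: [0.5276, -0.0179, 0.0516]
eef_rot: [0.367, 1.571, -2.938]
contact_force: [0.0, -0.1, -0.3]
finger_gap: 0.005
```

drive_tool([
  [[0.4,0,0],[0,0,0],255],
  [[0.2,0,0],[0,0,0],255],
  [[0,0,0],[0,0,0],255],
])

```text
t: 16.0
ee_pos: [0.5277, -0.0179, 0.051]
eef_rot: [-0.274, 1.571, 2.704]
contact_force: [-0.0, 0.1, -0.6]
finger_gap: 0.003
```

drive_tool([
  [[0.4,0,0],[0,0,0],255],
  [[0.4,0,0],[0,0,0],255],
  [[0,0,0],[0,0,0],255],
])

```text
t: 16.3
ee_pos: [0.5276, -0.0179, 0.0502]
eef_rot: [0.511, 1.571, -2.794]
contact_force: [-0.2, 0.4, 0.9]
finger_gap: 0.005
```

drive_tool([
  [[0.4,0,0],[0,0,0],255],
  [[0.2,0,0],[0,0,0],255],
  [[0,0,0],[0,0,0],255],
])

```text
t: 16.6
ee_pos: [0.5277, -0.0179, 0.0496]
eef_rot: [0.383, 1.571, -2.922]
contact_force: [0.5, 0.5, 0.3]
finger_gap: 0.005
```

```bash
python3 -c "
from h import *
where();c=robot.camera('wrist')
cv2.imwrite('pics/w9.png',cv2.resize(c['color'][140:270,180:440],None,fx=3,fy=3,interpolation=cv2.INTER_CUBIC)[:,:,::-1])
"
```

```text
t 16.6 pos [ 0.5277 -0.0179  0.0496] F [0.52 0.52 0.28] gap 0.005
local mm rel mid seat -0.0 39.7 -21.4
z angle 170.62 xaxis [-1.e-04 -0.e+00 -1.e+00]
```

View pics/w9.png

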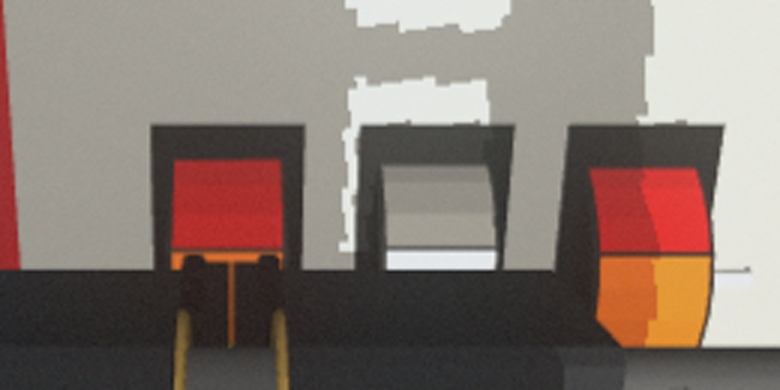

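drive_tool([
  [[0.4,0,0],[0,0,0],255],
  [[0.4,0,0],[0,0,0],255],
  [[0,0,0],[0,0,0],255],
])

```text
t: 16.95
ee_pos: [0.5276, -0.0179, 0.0488]
eef_rot: [0.411, 1.571, -2.894]
contact_force: [-0.4, 0.7, 0.8]
finger_gap: 0.006
```

drive_tool([
  [[0.4,0,0],[0,0,0],255],
  [[0.2,0,0],[0,0,0],255],
  [[0,0,0],[0,0,0],255],
])

```text
t: 17.25
ee_pos: [0.5277, -0.0179, 0.0482]
eef_rot: [0.582, 1.571, -2.723]
contact_force: [0.2, -0.1, 0.2]
finger_gap: 0.003
```

drive_tool([
  [[0.4,0,0],[0,0,0],255],
  [[0.4,0,0],[0,0,0],255],
  [[0,0,0],[0,0,0],255],
])

```text
t: 17.55
ee_pos: [0.5276, -0.0179, 0.0474]
eef_rot: [0.399, 1.571, -2.907]
contact_force: [-0.3, -0.2, 0.1]
finger_gap: 0.012
```

drive_tool([
  [[0.4,0,0],[0,0,0],255],
  [[0.2,0,0],[0,0,0],255],
  [[0,0,0],[0,0,0],255],
])

```text
t: 17.85
ee_pos: [0.5277, -0.0179, 0.0468]
eef_rot: [0.392, 1.571, -2.913]
contact_force: [1.1, -0.1, 0.2]
finger_gap: 0.007
```

drive_tool([
  [[0.4,0,0],[0,0,0],255],
  [[0.4,0,0],[0,0,0],255],
  [[0,0,0],[0,0,0],255],
])

```text
t: 18.15
ee_pos: [0.5278, -0.0179, 0.0463]
eef_rot: [3.111, 1.57, -0.194]
contact_force: [-0.0, 0.3, 1.2]
finger_gap: 0.003
```

drive_tool([
  [[0.4,0,0],[0,0,0],255],
  [[0.2,0,0],[0,0,0],255],
  [[0,0,0],[0,0,0],255],
])

```text
t: 18.45
ee_pos: [0.528, -0.0179, 0.0459]
eef_rot: [-3.083, 1.57, -0.105]
contact_force: [-0.8, 0.4, 4.8]
finger_gap: 0.005
```

Contact on the left wheel: about 4.5 N at ee z≈0.0459, with first touch near 0.0464. I'll lift, back off to x≈−9 and press again.

drive_tool([
  [[-4,0,0],[0,0,0],255],
  [[0,0,4.5],[0,0,0],255],
  [[0,0,4.5],[0,0,0],255],
  [[1.5,0,0],[0,0,0],255],
  [[1.5,0,0],[0,0,0],255],
  [[0.6,0,0],[0,0,0],255],
  [[0.4,0,0],[0,0,0],255],
  [[0,0,0],[0,0,0],255],
])

```text
t: 19.25
ee_pos: [0.519, -0.0165, 0.0458]
eef_rot: [2.948, 1.57, -0.358]
contact_force: [-0.7, -0.1, 5.2]
finger_gap: 0.003
```

drive_tool([
  [[0.3,0,0],[0,0,0],255],
  [[0,0,0],[0,0,0],255],
])

```text
t: 19.45
ee_pos: [0.5191, -0.0165, 0.0456]
eef_rot: [-3.057, 1.57, -0.079]
contact_force: [-1.1, -0.7, 6.3]
finger_gap: 0.004
```

drive_tool([
  [[0.2,0,0],[0,0,0],255],
  [[0,0,-1.5],[0,0,0],255],
  [[0,0,-2],[0,0,0],255],
  [[0,0,-2],[0,0,0],255],
])

```text
t: 19.85
ee_pos: [0.5249, -0.0174, 0.0457]
eef_rot: [-3.056, 1.569, -0.078]
contact_force: [-1.3, -0.1, 5.2]
finger_gap: 0.002
```

drive_tool([
  [[0,0,-2],[0,0,0],255],
  [[0,0,-2],[0,0,0],255],
])

```text
t: 20.05
ee_pos: [0.5292, -0.0181, 0.0457]
eef_rot: [-3.038, 1.569, -0.059]
contact_force: [0.2, -0.4, 5.7]
finger_gap: 0.004
```

drive_tool([
  [[0.1,0,-2],[0,0,0],255],
  [[0,0,-2],[0,0,0],255],
  [[0,0,-2],[0,0,0],255],
  [[0,0,-2],[0,0,0],255],
  [[0,0,-2],[0,0,0],255],
  [[0,0,-0.5],[0,0,0],255],
  [[0,0,0],[0,0,0],255],
])

```text
t: 20.75
ee_pos: [0.5391, -0.0197, 0.0454]
eef_rot: [-3.008, 1.57, -0.03]
contact_force: [-1.3, -0.7, 6.3]
finger_gap: 0.009
```

```bash
python3 -c "
from h import *
where();c=robot.camera('wrist')
cv2.imwrite('pics/w10.png',cv2.resize(c['color'][140:290,180:440],None,fx=3,fy=3,interpolation=cv2.INTER_CUBIC)[:,:,::-1])
"
```

```text
t 20.75 pos [ 0.5391 -0.0197  0.0454] F [-1.28 -0.69  6.32] gap 0.009
local mm rel mid seat 11.5 39.8 -25.6
z angle 170.63 xaxis [ 0.001 -0.    -1.   ]
```

View pics/w10.png

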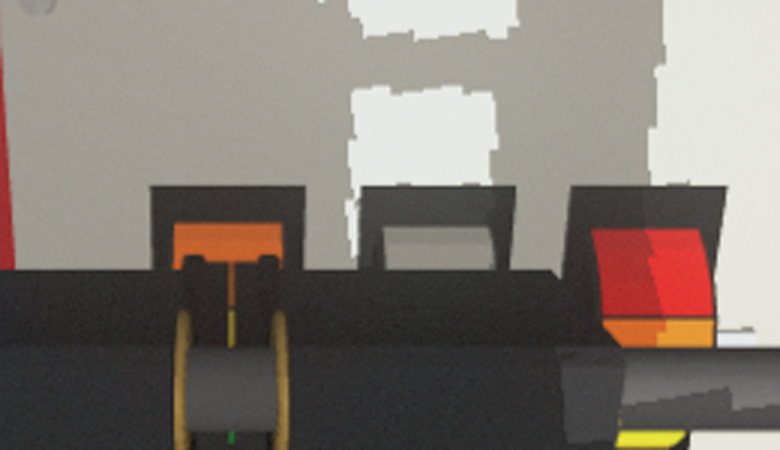

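The left wheel now shows orange moving to the far side with yellow on top, so it has turned one digit. I'll lift off and go to the middle wheel.

drive_tool([
  [[-2,0,0],[0,0,0],255],
  [[-14,0,0],[0,0,0],255],
  [[0,21,1],[0,0,0],255],
  [[0,21,1.5],[0,0,0],255],
  [[2,0,0],[0,0,0],255],
  [[0,0,0],[0,0,0],255],
])

```text
t: 21.4
ee_pos: [0.5287, -0.0608, 0.058]
eef_rot: [0.04, 1.569, 3.016]
contact_force: [0.1, 0.8, -1.1]
finger_gap: 0.003
```

```bash
python3 -c "
from h import *
where();c=robot.camera('wrist')
cv2.imwrite('pics/w11.png',cv2.resize(c['color'][140:290,150:410],None,fx=3,fy=3,interpolation=cv2.INTER_CUBIC)[:,:,::-1])
"
```

```text
t 21.4 pos [ 0.5287 -0.0608  0.058 ] F [ 0.15  0.78 -1.12] gap 0.003
local mm rel mid seat 8.0 -2.5 -13.0
z angle 170.56 xaxis [-1.4e-03  2.0e-04 -1.0e+00]
```

View pics/w11.png

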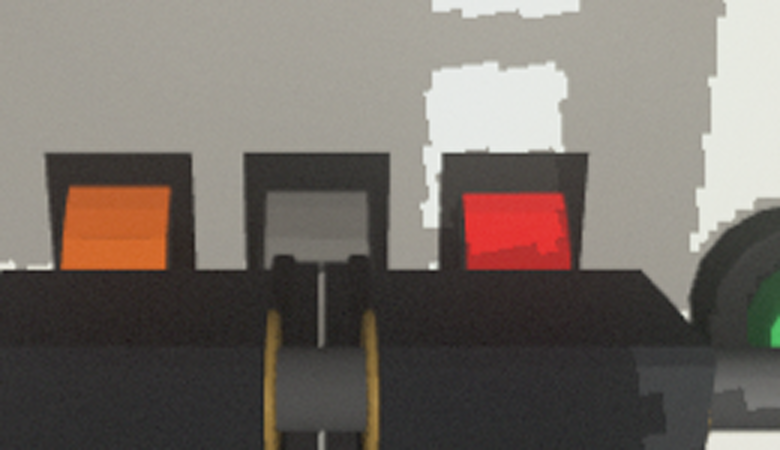

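The left wheel shows orange behind, so yellow is on top, and the finger is centred on the middle wheel. Feeling down for it now.

drive_tool([
  [[0.6,0,0],[0,0,0],255],
  [[0.4,0,0],[0,0,0],255],
  [[0,0,0],[0,0,0],255],
])

```text
t: 21.75
ee_pos: [0.5293, -0.0603, 0.0577]
eef_rot: [-0.089, 1.571, 2.89]
contact_force: [0.6, 0.5, 0.3]
finger_gap: 0.003
```

drive_tool([
  [[0.5,0,0],[0,0,0],255],
  [[0,0,0],[0,0,0],255],
])

```text
t: 21.95
ee_pos: [0.5292, -0.0605, 0.0573]
eef_rot: [-0.132, 1.571, 2.846]
contact_force: [0.9, -0.1, 0.5]
finger_gap: 0.004
```

drive_tool([
  [[0.5,0,0],[0,0,0],255],
  [[0.4,0,0],[0,0,0],255],
  [[0,0,0],[0,0,0],255],
])

```text
t: 22.25
ee_pos: [0.5292, -0.0607, 0.0564]
eef_rot: [0.231, 1.571, -3.074]
contact_force: [0.1, 0.2, 0.2]
finger_gap: 0.008
```

drive_tool([
  [[0.5,0,0],[0,0,0],255],
  [[0,0,0],[0,0,0],255],
])

```text
t: 22.45
ee_pos: [0.5292, -0.0608, 0.0559]
eef_rot: [0.336, 1.571, -2.969]
contact_force: [0.5, 0.2, 0.6]
finger_gap: 0.007
```

drive_tool([
  [[0.5,0,0],[0,0,0],255],
  [[0.4,0,0],[0,0,0],255],
  [[0,0,0],[0,0,0],255],
])

```text
t: 22.75
ee_pos: [0.5292, -0.0607, 0.055]
eef_rot: [0.218, 1.571, -3.087]
contact_force: [0.0, 0.4, 0.0]
finger_gap: 0.004
```

drive_tool([
  [[0.6,0,0],[0,0,0],255],
  [[0,0,0],[0,0,0],255],
])

```text
t: 22.95
ee_pos: [0.5291, -0.0607, 0.0544]
eef_rot: [0.252, 1.571, -3.054]
contact_force: [0.7, 0.2, -0.4]
finger_gap: 0.004
```

drive_tool([
  [[0.5,0,0],[0,0,0],255],
  [[0.4,0,0],[0,0,0],255],
  [[0,0,0],[0,0,0],255],
])

```text
t: 23.25
ee_pos: [0.5292, -0.0607, 0.0535]
eef_rot: [0.396, 1.571, -2.909]
contact_force: [-0.2, 0.7, -0.6]
finger_gap: 0.006
```

drive_tool([
  [[0.6,0,0],[0,0,0],255],
  [[0,0,0],[0,0,0],255],
])

```text
t: 23.45
ee_pos: [0.5292, -0.0607, 0.0529]
eef_rot: [0.071, 1.571, 3.049]
contact_force: [-0.0, 0.0, -0.6]
finger_gap: 0.004
```

drive_tool([
  [[0.5,0,0],[0,0,0],255],
  [[0.4,0,0],[0,0,0],255],
  [[0,0,0],[0,0,0],255],
])

```text
t: 23.75
ee_pos: [0.5292, -0.0607, 0.052]
eef_rot: [0.331, 1.571, -2.974]
contact_force: [-0.0, -0.9, 0.8]
finger_gap: 0.003
```

drive_tool([
  [[0.6,0,0],[0,0,0],255],
  [[0,0,0],[0,0,0],255],
])

```text
t: 23.95
ee_pos: [0.5292, -0.0607, 0.0514]
eef_rot: [0.297, 1.571, -3.008]
contact_force: [-0.3, 0.7, -0.3]
finger_gap: 0.004
```

drive_tool([
  [[0.5,0,0],[0,0,0],255],
  [[0.4,0,0],[0,0,0],255],
  [[0,0,0],[0,0,0],255],
])

```text
t: 24.25
ee_pos: [0.5292, -0.0607, 0.0505]
eef_rot: [0.475, 1.571, -2.831]
contact_force: [-1.0, -0.3, 0.2]
finger_gap: 0.007
```

drive_tool([
  [[0.6,0,0],[0,0,0],255],
  [[0,0,0],[0,0,0],255],
])

```text
t: 24.45
ee_pos: [0.5292, -0.0607, 0.0499]
eef_rot: [0.307, 1.571, -2.998]
contact_force: [-0.3, 0.1, -0.2]
finger_gap: 0.002
```

drive_tool([
  [[0.5,0,0],[0,0,0],255],
  [[0.4,0,0],[0,0,0],255],
  [[0,0,0],[0,0,0],255],
])

```text
t: 24.75
ee_pos: [0.5292, -0.0607, 0.049]
eef_rot: [0.174, 1.571, -3.132]
contact_force: [-0.6, -0.1, -0.6]
finger_gap: 0.006
```

drive_tool([
  [[0.6,0,0],[0,0,0],255],
  [[0,0,0],[0,0,0],255],
])

```text
t: 24.95
ee_pos: [0.5292, -0.0607, 0.0484]
eef_rot: [0.31, 1.571, -2.995]
contact_force: [0.2, 0.6, -0.0]
finger_gap: 0.011
```

drive_tool([
  [[0.5,0,0],[0,0,0],255],
  [[0.4,0,0],[0,0,0],255],
  [[0,0,0],[0,0,0],255],
])

```text
t: 25.25
ee_pos: [0.5292, -0.0607, 0.0475]
eef_rot: [0.251, 1.571, -3.054]
contact_force: [-0.1, 0.4, 0.6]
finger_gap: 0.005
```

drive_tool([
  [[0.5,0,0],[0,0,0],255],
  [[0,0,0],[0,0,0],255],
])

```text
t: 25.45
ee_pos: [0.5292, -0.0607, 0.047]
eef_rot: [0.064, 1.571, 3.042]
contact_force: [0.2, -0.4, -0.8]
finger_gap: 0.006
```

drive_tool([
  [[0.5,0,0],[0,0,0],255],
  [[0.4,0,0],[0,0,0],255],
  [[0,0,0],[0,0,0],255],
])

```text
t: 25.75
ee_pos: [0.5292, -0.0607, 0.0461]
eef_rot: [0.201, 1.571, -3.105]
contact_force: [-0.4, -0.6, -0.0]
finger_gap: 0.005
```

drive_tool([
  [[0.5,0,0],[0,0,0],255],
  [[0,0,0],[0,0,0],255],
])

```text
t: 25.95
ee_pos: [0.5292, -0.0607, 0.0456]
eef_rot: [0.334, 1.571, -2.971]
contact_force: [-1.0, 0.4, -0.1]
finger_gap: 0.005
```

drive_tool([
  [[0.5,0,0],[0,0,0],255],
  [[0.4,0,0],[0,0,0],255],
  [[0,0,0],[0,0,0],255],
])

```text
t: 26.25
ee_pos: [0.5294, -0.0607, 0.045]
eef_rot: [3.067, 1.57, -0.238]
contact_force: [-0.5, -0.0, 1.8]
finger_gap: 0.006
```

drive_tool([
  [[0.5,0,0],[0,0,0],255],
  [[0,0,0],[0,0,0],255],
])

```text
t: 26.45
ee_pos: [0.5296, -0.0608, 0.0447]
eef_rot: [3.095, 1.57, -0.21]
contact_force: [-1.0, 0.6, 3.2]
finger_gap: 0.005
```

Contact on the middle wheel near ee z 0.045. I'll press to about 6–7 N and draw it towards the robot.

drive_tool([
  [[0.5,0,0],[0,0,0],255],
  [[0.1,0,0],[0,0,0],255],
  [[0,0,1.5],[0,0,0],255],
  [[0,0,2],[0,0,0],255],
])

```text
t: 26.85
ee_pos: [0.5277, -0.0603, 0.0447]
eef_rot: [-3.066, 1.567, -0.087]
contact_force: [2.4, -1.9, 4.5]
finger_gap: 0.001
```

drive_tool([
  [[0,0,2],[0,0,0],255],
  [[0,0,2],[0,0,0],255],
  [[0,0,2],[0,0,0],255],
])

```text
t: 27.15
ee_pos: [0.5209, -0.0592, 0.0444]
eef_rot: [-3.046, 1.568, -0.068]
contact_force: [0.3, -1.5, 6.2]
finger_gap: 0.002
```

drive_tool([
  [[0,0,2],[0,0,0],255],
  [[0,0,2],[0,0,0],255],
  [[0,0,2],[0,0,0],255],
  [[0,0,2],[0,0,0],255],
  [[0,0,2],[0,0,0],255],
  [[0,0,0.5],[0,0,0],255],
  [[0,0,0],[0,0,0],255],
])

```text
t: 27.85
ee_pos: [0.5095, -0.0574, 0.0441]
eef_rot: [-2.989, 1.57, -0.011]
contact_force: [0.1, 0.3, 6.5]
finger_gap: 0.004
```

```bash
python3 -c "
from h import *
where();c=robot.camera('wrist')
cv2.imwrite('pics/w12.png',cv2.resize(c['color'][120:290,150:410],None,fx=3,fy=3,interpolation=cv2.INTER_CUBIC)[:,:,::-1])
"
```

```text
t 27.85 pos [ 0.5095 -0.0574  0.0441] F [0.09 0.33 6.49] gap 0.004
local mm rel mid seat -11.5 -2.2 -26.9
z angle 170.63 xaxis [ 5.e-04 -0.e+00 -1.e+00]
```

View pics/w12.png

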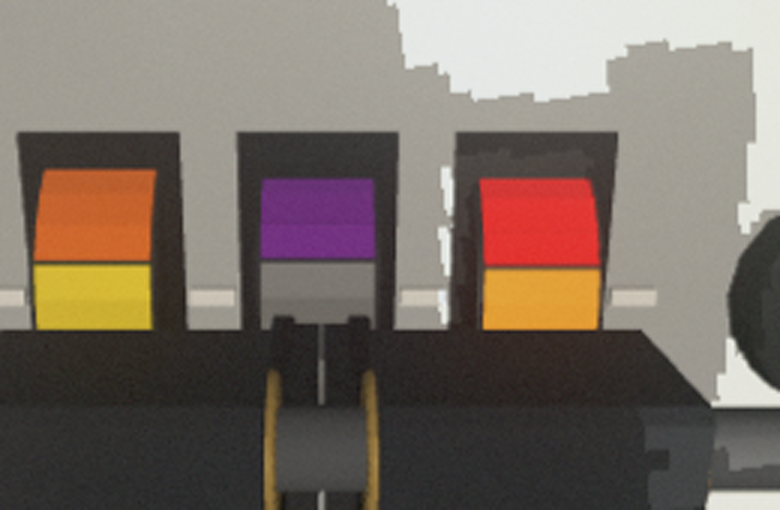

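Left reads yellow (4) and the middle has gone to grey (8). One more stroke on the middle wheel.

drive_tool([
  [[-2,0,0],[0,0,0],255],
  [[-3,0,0],[0,0,0],255],
  [[0,0,-10],[0,0,0],255],
  [[0,0,-10],[0,0,0],255],
  [[1,0,0],[0,0,0],255],
  [[1.5,0,0],[0,0,0],255],
  [[1,0,0],[0,0,0],255],
  [[0.6,0,0],[0,0,0],255],
  [[0.4,0,0],[0,0,0],255],
  [[0,0,0],[0,0,0],255],
])

```text
t: 28.9
ee_pos: [0.5293, -0.0608, 0.0446]
eef_rot: [2.896, 1.57, -0.409]
contact_force: [-0.8, -1.0, 3.6]
finger_gap: 0.001
```

drive_tool([
  [[0.5,0,0],[0,0,0],255],
  [[0,0,0],[0,0,0],255],
])

```text
t: 29.1
ee_pos: [0.5296, -0.0608, 0.0444]
eef_rot: [3.019, 1.57, -0.285]
contact_force: [-1.2, -0.8, 6.5]
finger_gap: 0.005
```

drive_tool([
  [[0,0,1.5],[0,0,0],255],
  [[0,0,2],[0,0,0],255],
  [[0,0,2],[0,0,0],255],
  [[0,0,2],[0,0,0],255],
  [[0,0,2],[0,0,0],255],
])

```text
t: 29.6
ee_pos: [0.5207, -0.0593, 0.0444]
eef_rot: [-3.071, 1.569, -0.093]
contact_force: [0.8, -1.6, 5.1]
finger_gap: 0.001
```

drive_tool([
  [[0,0,2],[0,0,0],255],
  [[0,0,2],[0,0,0],255],
  [[0,0,2],[0,0,0],255],
  [[0,0,2],[0,0,0],255],
  [[0,0,2],[0,0,0],255],
  [[0,0,0.5],[0,0,0],255],
  [[0,0,0],[0,0,0],255],
])

```text
t: 30.3
ee_pos: [0.5094, -0.0575, 0.0441]
eef_rot: [-3.02, 1.571, -0.042]
contact_force: [-1.0, -0.5, 6.4]
finger_gap: 0.008
```

```bash
python3 -c "
from h import *
where();c=robot.camera('wrist')
cv2.imwrite('pics/w13.png',cv2.resize(c['color'][120:290,150:410],None,fx=3,fy=3,interpolation=cv2.INTER_CUBIC)[:,:,::-1])
"
```

```text
t 30.3 pos [ 0.5094 -0.0575  0.0441] F [-1.05 -0.47  6.44] gap 0.008
local mm rel mid seat -11.6 -2.3 -26.9
z angle 170.63 xaxis [ 3.e-04 -0.e+00 -1.e+00]
```

View pics/w13.png

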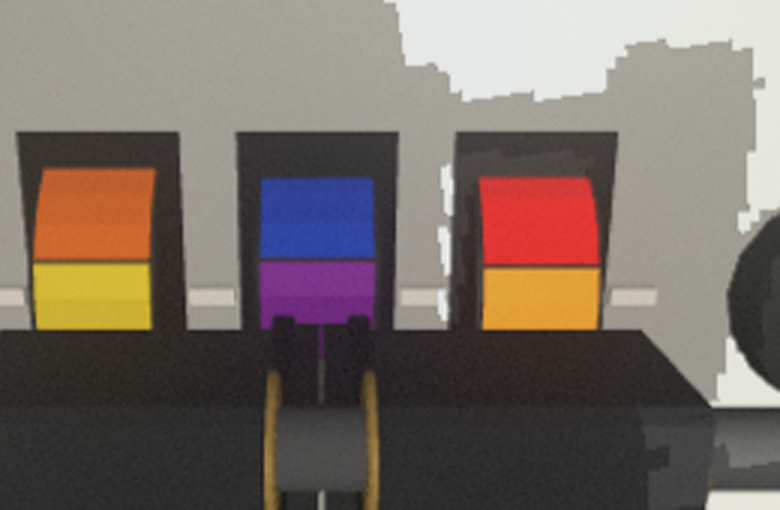

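The middle wheel shows violet (7). Next is the right wheel, which should sit roughly 3–4 mm higher judging by its picture.

drive_tool([
  [[-3,0,0],[0,0,0],255],
  [[-12,0,0],[0,0,0],255],
  [[0,21,-10],[0,0,0],255],
  [[0,21,-10],[0,0,0],255],
  [[1,0,0],[0,0,0],255],
  [[1,0,0],[0,0,0],255],
  [[1,0,0],[0,0,0],255],
  [[0,0,0],[0,0,0],255],
])

```text
t: 31.15
ee_pos: [0.5219, -0.1016, 0.0555]
eef_rot: [0.046, 1.57, 3.025]
contact_force: [-0.2, -0.9, -0.7]
finger_gap: 0.004
```

```bash
python3 -c "
from h import *
where();c=robot.camera('wrist')
cv2.imwrite('pics/w14.png',cv2.resize(c['color'][120:290,100:360],None,fx=3,fy=3,interpolation=cv2.INTER_CUBIC)[:,:,::-1])
"
```

```text
t 31.15 pos [ 0.5219 -0.1016  0.0555] F [-0.17 -0.86 -0.73] gap 0.004
local mm rel mid seat 8.0 -43.7 -15.5
z angle 170.67 xaxis [-8.e-04  1.e-04 -1.e+00]
```

View pics/w14.png

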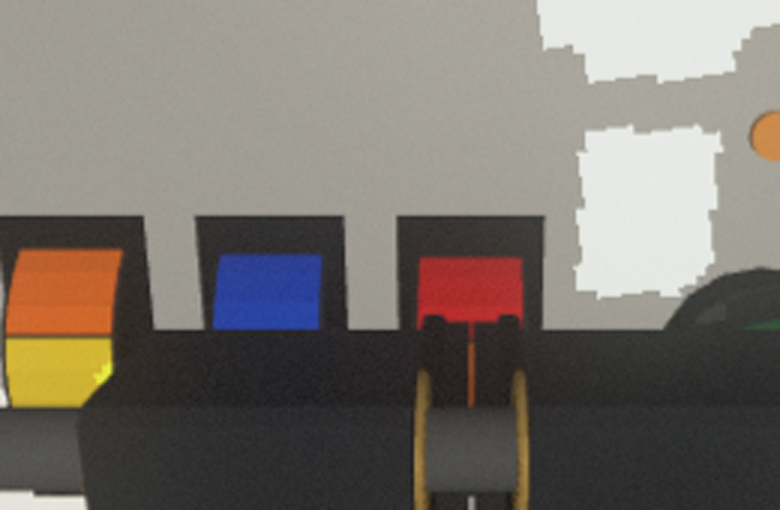

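The finger is centred on the right wheel (column 471 on a wheel spanning 417–523), and the other wheels are unchanged. Feeling down.

drive_tool([
  [[0.5,0,0],[0,0,0],255],
  [[0.4,0,0],[0,0,0],255],
  [[0,0,0],[0,0,0],255],
])

```text
t: 31.5
ee_pos: [0.5223, -0.102, 0.0547]
eef_rot: [0.097, 1.571, 3.075]
contact_force: [-0.0, -0.3, 0.5]
finger_gap: 0.003
```

drive_tool([
  [[0.5,0,0],[0,0,0],255],
  [[0,0,0],[0,0,0],255],
])

```text
t: 31.7
ee_pos: [0.5223, -0.1022, 0.0542]
eef_rot: [0.225, 1.571, -3.08]
contact_force: [-0.2, 0.4, 0.5]
finger_gap: 0.006
```

drive_tool([
  [[0.5,0,0],[0,0,0],255],
  [[0.4,0,0],[0,0,0],255],
  [[0,0,0],[0,0,0],255],
])

```text
t: 32.0
ee_pos: [0.5223, -0.1022, 0.0533]
eef_rot: [0.226, 1.571, -3.08]
contact_force: [0.2, 0.7, -0.1]
finger_gap: 0.006
```

drive_tool([
  [[0.5,0,0],[0,0,0],255],
  [[0,0,0],[0,0,0],255],
])

```text
t: 32.2
ee_pos: [0.5223, -0.1021, 0.0528]
eef_rot: [-0.046, 1.571, 2.932]
contact_force: [-0.1, 0.1, 0.5]
finger_gap: 0.006
```

drive_tool([
  [[0.5,0,0],[0,0,0],255],
  [[0.4,0,0],[0,0,0],255],
  [[0,0,0],[0,0,0],255],
])

```text
t: 32.5
ee_pos: [0.5223, -0.1022, 0.0519]
eef_rot: [0.071, 1.571, 3.049]
contact_force: [-0.0, 0.3, 0.1]
finger_gap: 0.004
```

drive_tool([
  [[0.5,0,0],[0,0,0],255],
  [[0,0,0],[0,0,0],255],
])

```text
t: 32.7
ee_pos: [0.5223, -0.1021, 0.0514]
eef_rot: [0.264, 1.571, -3.041]
contact_force: [-0.3, -0.2, 0.9]
finger_gap: 0.008
```

drive_tool([
  [[0.5,0,0],[0,0,0],255],
  [[0.4,0,0],[0,0,0],255],
  [[0,0,0],[0,0,0],255],
])

```text
t: 33.0
ee_pos: [0.5223, -0.1022, 0.0505]
eef_rot: [0.255, 1.571, -3.05]
contact_force: [-0.3, 0.7, -0.1]
finger_gap: 0.004
```

drive_tool([
  [[0.4,0,0],[0,0,0],255],
  [[0,0,0],[0,0,0],255],
])

```text
t: 33.2
ee_pos: [0.5223, -0.1022, 0.0501]
eef_rot: [0.14, 1.571, 3.118]
contact_force: [-0.0, 0.0, -0.0]
finger_gap: 0.007
```

drive_tool([
  [[0.5,0,0],[0,0,0],255],
  [[0.4,0,0],[0,0,0],255],
  [[0,0,0],[0,0,0],255],
])

```text
t: 33.5
ee_pos: [0.5223, -0.1022, 0.0492]
eef_rot: [0.179, 1.571, -3.127]
contact_force: [0.9, -0.7, 0.1]
finger_gap: 0.005
```

drive_tool([
  [[0.4,0,0],[0,0,0],255],
  [[0,0,0],[0,0,0],255],
])

```text
t: 33.7
ee_pos: [0.5223, -0.1022, 0.0488]
eef_rot: [0.084, 1.571, 3.061]
contact_force: [-0.5, -0.2, 0.2]
finger_gap: 0.006
```

drive_tool([
  [[0.5,0,0],[0,0,0],255],
  [[0.4,0,0],[0,0,0],255],
  [[0,0,0],[0,0,0],255],
])

```text
t: 34.0
ee_pos: [0.5224, -0.1022, 0.0479]
eef_rot: [0.264, 1.571, -3.041]
contact_force: [1.1, -0.8, 0.5]
finger_gap: 0.0
```

drive_tool([
  [[0.4,0,0],[0,0,0],255],
  [[0,0,0],[0,0,0],255],
])

```text
t: 34.2
ee_pos: [0.5223, -0.1021, 0.0475]
eef_rot: [0.077, 1.571, 3.055]
contact_force: [0.4, 0.1, 0.1]
finger_gap: 0.007
```

drive_tool([
  [[0.5,0,0],[0,0,0],255],
  [[0.4,0,0],[0,0,0],255],
  [[0,0,0],[0,0,0],255],
])

```text
t: 34.5
ee_pos: [0.5223, -0.1021, 0.0466]
eef_rot: [0.039, 1.571, 3.017]
contact_force: [-0.6, 0.5, -0.8]
finger_gap: 0.01
```

drive_tool([
  [[0.4,0,0],[0,0,0],255],
  [[0,0,0],[0,0,0],255],
])

```text
t: 34.7
ee_pos: [0.5224, -0.1022, 0.0462]
eef_rot: [-0.318, 1.571, 2.66]
contact_force: [0.4, -0.6, 0.1]
finger_gap: 0.007
```

drive_tool([
  [[0.5,0,0],[0,0,0],255],
  [[0.4,0,0],[0,0,0],255],
  [[0,0,0],[0,0,0],255],
])

```text
t: 35.0
ee_pos: [0.5226, -0.1022, 0.0456]
eef_rot: [2.971, 1.57, -0.335]
contact_force: [0.2, 0.5, 2.0]
finger_gap: 0.004
```

drive_tool([
  [[0.4,0,0],[0,0,0],255],
  [[0,0,0],[0,0,0],255],
])

```text
t: 35.2
ee_pos: [0.5227, -0.1022, 0.0453]
eef_rot: [-3.132, 1.57, -0.154]
contact_force: [-0.2, 0.3, 3.0]
finger_gap: 0.007
```

Contact on the right wheel near ee z 0.0457. I'll press to about 6 N and draw it towards the robot.

drive_tool([
  [[0.5,0,0],[0,0,0],255],
  [[0.1,0,0],[0,0,0],255],
  [[0,0,1.5],[0,0,0],255],
  [[0,0,2],[0,0,0],255],
])

```text
t: 35.6
ee_pos: [0.5207, -0.1018, 0.0452]
eef_rot: [-3.098, 1.567, -0.119]
contact_force: [1.1, -0.6, 4.5]
finger_gap: 0.006
```

drive_tool([
  [[0,0,2],[0,0,0],255],
  [[0,0,2],[0,0,0],255],
  [[0,0,2],[0,0,0],255],
])

```text
t: 35.9
ee_pos: [0.5136, -0.1006, 0.0449]
eef_rot: [-3.071, 1.569, -0.093]
contact_force: [0.1, -0.9, 6.7]
finger_gap: 0.005
```

drive_tool([
  [[0,0,2],[0,0,0],255],
  [[0,0,2],[0,0,0],255],
  [[0,0,2],[0,0,0],255],
  [[0,0,2],[0,0,0],255],
  [[0,0,2],[0,0,0],255],
  [[0,0,0.5],[0,0,0],255],
  [[0,0,0],[0,0,0],255],
])

```text
t: 36.6
ee_pos: [0.5026, -0.0989, 0.0448]
eef_rot: [-3.086, 1.57, -0.108]
contact_force: [-0.7, 0.4, 7.1]
finger_gap: 0.007
```

```bash
python3 -c "
from h import *
where();c=robot.camera('wrist')
cv2.imwrite('pics/w15.png',cv2.resize(c['color'][120:290,100:360],None,fx=3,fy=3,interpolation=cv2.INTER_CUBIC)[:,:,::-1])
"
```

```text
t 36.6 pos [ 0.5026 -0.0989  0.0448] F [-0.68  0.37  7.07] gap 0.007
local mm rel mid seat -11.6 -44.2 -26.2
z angle 170.63 xaxis [ 3.e-04 -0.e+00 -1.e+00]
```

View pics/w15.png

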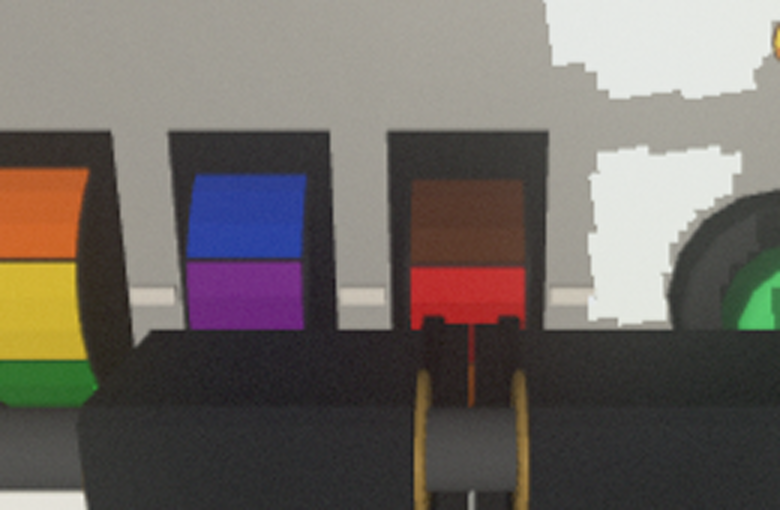

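All three now show yellow, violet and red on top, in line with the index marks. I'll lift off and go over the enter key.

drive_tool([
  [[-3,0,0],[0,0,0],255],
  [[-20,0,0],[0,0,0],255],
  [[0,21,-4],[0,0,0],255],
  [[0,21,-4],[0,0,0],255],
  [[0,20,-4],[0,0,0],255],
  [[0,0,0],[0,0,0],255],
  [[0,0,0],[0,0,0],255],
])

```text
t: 37.35
ee_pos: [0.5033, -0.162, 0.0665]
eef_rot: [-0.107, 1.568, 2.87]
contact_force: [0.3, 0.1, 0.3]
finger_gap: 0.006
```

```bash
python3 -c "
from h import *
where();c=robot.camera('wrist')
cv2.imwrite('pics/w16.png',cv2.resize(c['color'][110:290,50:310],None,fx=3,fy=3,interpolation=cv2.INTER_CUBIC)[:,:,::-1])
c=robot.camera('side');cv2.imwrite('pics/s16.png',cv2.resize(c['color'][200:370,150:290],None,fx=3,fy=3,interpolation=cv2.INTER_CUBIC)[:,:,::-1])
"
```

```text
t 37.35 pos [ 0.5033 -0.162   0.0665] F [0.28 0.1  0.33] gap 0.006
local mm rel mid seat -0.6 -106.4 -4.5
z angle 170.54 xaxis [-2.3e-03  6.0e-04 -1.0e+00]
```

View pics/w16.png

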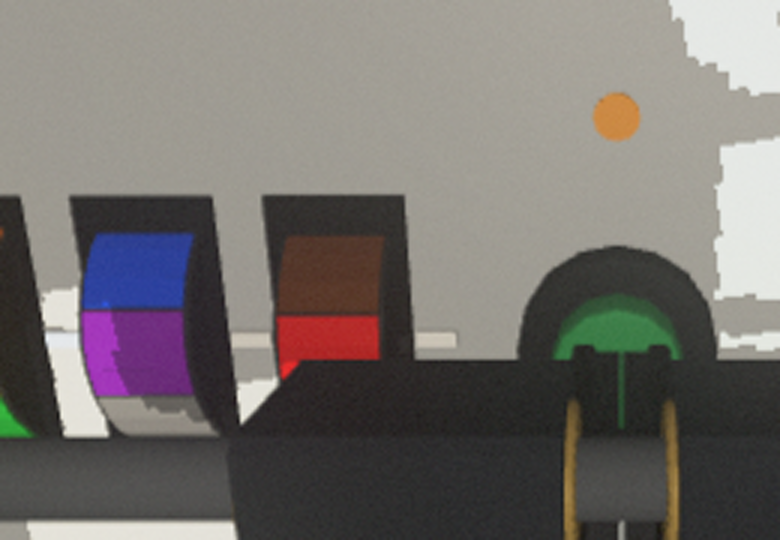

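View pics/s16.png

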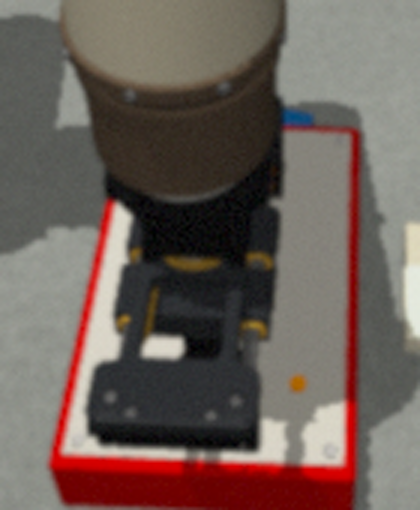

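The finger is centred on the key (column 621 against about 617), the right wheel shows red and the middle shows violet. Now feeling for the key top.

drive_tool([
  [[1,0,0],[0,0,0],255],
  [[1,0,0],[0,0,0],255],
  [[1,0,0],[0,0,0],255],
  [[1,0,0],[0,0,0],255],
  [[0,0,0],[0,0,0],255],
])

```text
t: 37.95
ee_pos: [0.5043, -0.1619, 0.0632]
eef_rot: [0.044, 1.57, 3.022]
contact_force: [0.1, 0.1, -0.3]
finger_gap: 0.01
```

drive_tool([
  [[1,0,0],[0,0,0],255],
  [[1,0,0],[0,0,0],255],
  [[0,0,0],[0,0,0],255],
])

```text
t: 38.25
ee_pos: [0.5042, -0.162, 0.0612]
eef_rot: [0.073, 1.57, 3.051]
contact_force: [0.9, 0.8, 0.4]
finger_gap: 0.008
```

drive_tool([
  [[1,0,0],[0,0,0],255],
  [[1,0,0],[0,0,0],255],
  [[0,0,0],[0,0,0],255],
])

```text
t: 38.55
ee_pos: [0.5042, -0.1621, 0.0592]
eef_rot: [0.102, 1.57, 3.08]
contact_force: [0.4, -0.2, 0.4]
finger_gap: -0.001
```

drive_tool([
  [[1,0,0],[0,0,0],255],
  [[0,0,0],[0,0,0],255],
])

```text
t: 38.75
ee_pos: [0.5043, -0.162, 0.0582]
eef_rot: [-0.054, 1.571, 2.924]
contact_force: [-0.4, -0.1, -0.7]
finger_gap: 0.004
```

drive_tool([
  [[1,0,0],[0,0,0],255],
  [[0,0,0],[0,0,0],255],
])

```text
t: 38.95
ee_pos: [0.5043, -0.162, 0.0572]
eef_rot: [0.022, 1.571, 3.0]
contact_force: [0.4, -0.9, -0.7]
finger_gap: 0.004
```

drive_tool([
  [[1,0,0],[0,0,0],255],
  [[0,0,0],[0,0,0],255],
])

```text
t: 39.15
ee_pos: [0.5043, -0.162, 0.0562]
eef_rot: [0.045, 1.571, 3.023]
contact_force: [-0.9, -0.3, -0.0]
finger_gap: 0.005
```

drive_tool([
  [[1,0,0],[0,0,0],255],
  [[0,0,0],[0,0,0],255],
])

```text
t: 39.35
ee_pos: [0.5043, -0.162, 0.0552]
eef_rot: [0.105, 1.571, 3.083]
contact_force: [0.7, 0.6, 0.3]
finger_gap: 0.002
```

drive_tool([
  [[1,0,0],[0,0,0],255],
  [[0,0,0],[0,0,0],255],
])

```text
t: 39.55
ee_pos: [0.5044, -0.162, 0.0545]
eef_rot: [2.065, 1.571, -1.24]
contact_force: [0.5, -0.1, 2.2]
finger_gap: 0.004
```

The key is touched near ee z 0.0548. Pressing it down in 1 mm steps.

drive_tool([
  [[1,0,0],[0,0,0],255],
  [[1,0,0],[0,0,0],255],
  [[1,0,0],[0,0,0],255],
  [[0,0,0],[0,0,0],255],
])

```text
t: 39.95
ee_pos: [0.5044, -0.162, 0.0514]
eef_rot: [1.801, 1.571, -1.504]
contact_force: [-1.2, 0.3, 2.9]
finger_gap: 0.001
```

drive_tool([
  [[1,0,0],[0,0,0],255],
  [[1,0,0],[0,0,0],255],
  [[0,0,0],[0,0,0],255],
])

```text
t: 40.25
ee_pos: [0.5044, -0.162, 0.0494]
eef_rot: [2.402, 1.571, -0.903]
contact_force: [-1.1, -0.1, 5.3]
finger_gap: 0.006
```

drive_tool([
  [[0.5,0,0],[0,0,0],255],
  [[0,0,0],[0,0,0],255],
])

```text
t: 40.45
ee_pos: [0.5044, -0.162, 0.049]
eef_rot: [2.542, 1.571, -0.763]
contact_force: [-1.6, 0.7, 5.1]
finger_gap: 0.005
```

drive_tool([
  [[0.5,0,0],[0,0,0],255],
  [[0,0,0],[0,0,0],255],
])

```text
t: 40.65
ee_pos: [0.5044, -0.1621, 0.049]
eef_rot: [2.237, 1.571, -1.068]
contact_force: [-2.9, 1.5, 8.6]
finger_gap: 0.005
```

The key has bottomed out: z stopped at 0.049 while the force rose to 8.6 N. I'll release it, go clear and look.

drive_tool([
  [[-1,0,0],[0,0,0],255],
  [[-3,0,0],[0,0,0],255],
  [[-4,0,0],[0,0,0],255],
  [[-30,0,0],[0,0,0],255],
  [[-50,0,0],[0,0,0],255],
  [[-30,0,40],[0,0,0],255],
  [[0,0,45],[0,0,0],255],
  [[0,0,45],[0,0,0],255],
  [[0,0,0],[0,0,0],255],
  [[0,0,0],[0,0,0],255],
])

```text
t: 41.65
ee_pos: [0.3759, -0.1408, 0.1668]
eef_rot: [-2.977, 1.569, 0.002]
contact_force: [0.4, -0.4, 0.7]
finger_gap: 0.007
```

```bash
python3 -c "
from h import *
where();c=robot.camera('wrist')
cv2.imwrite('pics/w17.png',c['color'][:,:,::-1])
c=robot.camera('side');cv2.imwrite('pics/s17.png',cv2.resize(c['color'][220:380,150:310],None,fx=3.5,fy=3.5,interpolation=cv2.INTER_CUBIC)[:,:,::-1])
c=robot.camera('top');cv2.imwrite('pics/t17.png',c['color'][:,:,::-1])
"
```

```text
t 41.65 pos [ 0.3759 -0.1408  0.1668] F [ 0.43 -0.45  0.65] gap 0.007
local mm rel mid seat -129.7 -106.3 95.8
z angle 170.65 xaxis [ 0.0019  0.     -1.    ]
```

View pics/w17.png

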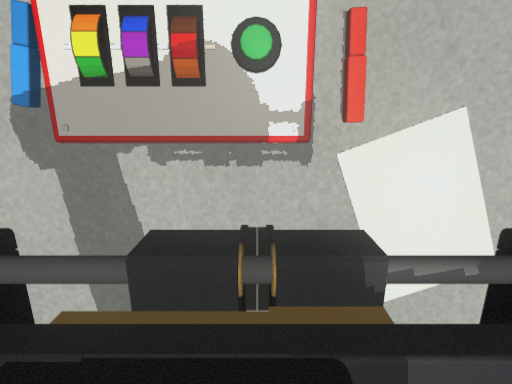

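View pics/s17.png

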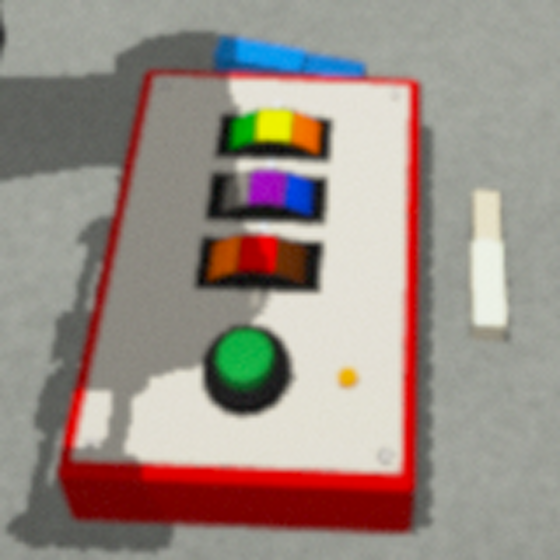

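View pics/t17.png

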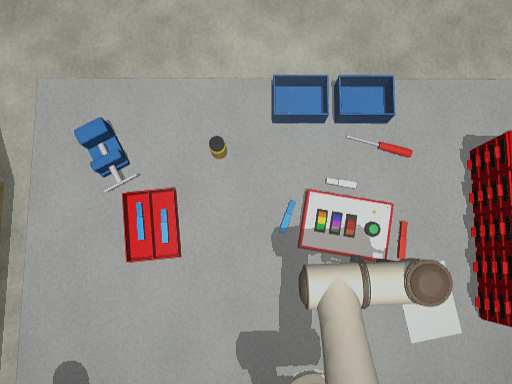

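The wrist and side views show yellow, violet and red on top (wrist about (87,42), (135,44), (185,45)). The key is up at (256,43), the bystanders are where they were, and the arm is clear. Handing in.

```bash
python3 -c "
from h import *
print(robot.finish_job()); print(robot.read_state()['t'])"
```

```text
the job is handed in; nothing more can be done
None
the job is handed in; nothing more can be done
```

I set the thumbwheels to 4, 7, 2, pressed the enter key fully down once and let it come up, then handed the job in at about 41.8 s. No verdict was reported.

- **Wheels:** the left wheel took one stroke (3 to 4), the middle two (9 to 8 to 7) and the right one (3 to 2). I felt for each wheel first, and the highest wheel force I read was about 7 N.
- **Key:** I pressed it only after all three wheels were set. It moved about 6 mm and stopped at the bottom, and the highest force read was about 8.6 N.
- **Last checks:** the final side and wrist pictures show yellow, violet and red on top, in line with the index marks, and the key up. The arm was clear with no force beyond sensor noise. The drill cases, screwdriver and jar look unmoved by eye in the top picture; I did not measure them.
- **What disagreed:** the fingertips appeared about 19 mm behind the reported tool point. Contact came about 20 mm lower than the reported heights suggested, so I relied on feel. The wheel heights I guessed from the pictures were also a few mm off.

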